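# Roll the liner strips flush on a carriage plate

## Task

Take the sprung hand roller from its rest and, starting at one end of the carriage plate, roll it along the whole row of seven liner strips so that every strip is bedded down flush with the plate. Keep a steady, moderate downward push of about 15 N the whole way and never let the drum be pressed with more than 22 N. Then stand the roller back in its rest, square as you found it, and let go; leave the piston, spanner, bearing and hex key alone.

Things in the scene. Friction and masses are not known exactly. Their poses are not given: they have to be found in the camera images.
- holder: Fixed blue work holder, 128 x 244 x 24 mm, flat on the bench. Origin at the centre of its underside, z up, long side along y. In it, centred, a steel carriage plate (104 x 214 mm) lies on packing of unknown thickness; the plate itself is not measured. Seven strips lie across the plate, each 72 mm (x) by 24.5 mm (y), pitch 26 mm along y: strip n is centred at y = (n - 4) x 26 mm.
- row_middle (a point): Point fixed to the holder, 36 mm above its origin, axes as the holder: where the plate's rim top (flush level) would be in the middle if the packing were nominal. The true level is up to 5 mm higher or lower, and the plate also slopes along y by up to 0.05 rad either way (4.5 mm at the row's ends).
- row_end (a point): Point fixed to the holder at y = +78 mm, 36 mm above its origin: nominal flush level over the middle of strip 7, the last at this end; strip 1, the last at the other end, is at y = -78 mm. The row runs from y = -90 to +90 mm; beyond it at each end is a 14 mm rim of the plate at flush level.
- strip_1 (a joint): How far strip 1 (blue, centre at holder y = -78 mm) has sunk, m: 0 = 4 mm proud of the plate as laid, 0.004 = flush, on its stop. It sits on tacky adhesive: up to 10 N it does not move, above that it sinks at about 2.5 mm/s per extra newton, and it stays where it is left.
- strip_2 (a joint): How far strip 2 (green, centre at holder y = -52 mm) has sunk, m: 0 = 4 mm proud of the plate as laid, 0.004 = flush, on its stop. It sits on tacky adhesive: up to 10 N it does not move, above that it sinks at about 2.5 mm/s per extra newton, and it stays where it is left.
- strip_3 (a joint): How far strip 3 (blue, centre at holder y = -26 mm) has sunk, m: 0 = 4 mm proud of the plate as laid, 0.004 = flush, on its stop. It sits on tacky adhesive: up to 10 N it does not move, above that it sinks at about 2.5 mm/s per extra newton, and it stays where it is left.
- strip_4 (a joint): How far strip 4 (green, centre at holder y = 0 mm) has sunk, m: 0 = 4 mm proud of the plate as laid, 0.004 = flush, on its stop. It sits on tacky adhesive: up to 10 N it does not move, above that it sinks at about 2.5 mm/s per extra newton, and it stays where it is left.
- strip_5 (a joint): How far strip 5 (blue, centre at holder y = 26 mm) has sunk, m: 0 = 4 mm proud of the plate as laid, 0.004 = flush, on its stop. It sits on tacky adhesive: up to 10 N it does not move, above that it sinks at about 2.5 mm/s per extra newton, and it stays where it is left.
- strip_6 (a joint): How far strip 6 (green, centre at holder y = 52 mm) has sunk, m: 0 = 4 mm proud of the plate as laid, 0.004 = flush, on its stop. It sits on tacky adhesive: up to 10 N it does not move, above that it sinks at about 2.5 mm/s per extra newton, and it stays where it is left.
- strip_7 (a joint): How far strip 7 (blue, centre at holder y = 78 mm) has sunk, m: 0 = 4 mm proud of the plate as laid, 0.004 = flush, on its stop. It sits on tacky adhesive: up to 10 N it does not move, above that it sinks at about 2.5 mm/s per extra newton, and it stays where it is left.
- roller: Loose sprung hand roller, about 0.4 kg. Origin at the centre of the underside of its aluminium top plate (110 mm along x, 52 mm along y, z = 0 to 8 mm); z up. The drum hangs below, axle along x, and rolls along y. The drum's fork is sprung: 3 N lifts it off its stop, then 4 N per mm of travel, 10 mm at most (15 N at 3 mm, 22 N at 4.75 mm).
- roller_grip (a point): Point to grip: in the flat-sided wooden handle (40 mm along x, 28 mm along y, from the plate's top face up to 44 mm above it), on its axis, 32 mm above the roller's origin, 24 mm above the plate's top face. Axes as the roller. Take it from above with the fingers closing along y; on either side 12 mm of plate lies under the fingertips.
- drum: Black rubber drum of the roller, 44 mm in diameter, 52 mm wide, turns freely. Origin on its axle at mid width, 40 mm below the roller's origin when the spring is not pressed (so the drum's lowest point is 62 mm below the roller's origin); it spins about its x, so its y and z axes turn.
- rest: Fixed grey rest, 136 x 60 x 79 mm, on either side of the holder. Origin at the centre of its underside, z up. Two uprights, 84 mm apart inside (x = -42, +42 mm), tops 72 mm high, carry the ends of the roller's top plate between end lips 7 mm higher and 122 mm apart. The roller stands there with its x along the rest's x, origin 72 mm above the rest's, drum 4 mm clear of the foot.
- piston: Loose piston, 67 x 64 x 51 mm, standing on the bench on the other side of the holder from the rest. Bystander. Origin at the centre of its underside.
- spanner: Loose spanner, 27 x 160 x 6 mm, lying on the bench nearer the robot than the holder. Bystander. Origin at the centre of its underside.
- bearing: Loose ball bearing, 47 x 47 x 14 mm, lying beyond the holder. Bystander. Origin at the centre of its underside.
- hex_key: Loose hex key, 36 x 114 x 7 mm, lying beyond the holder. Bystander. Origin at the centre of its underside.
Mind the look-alikes: they are no part of the job. Leave any pink look-alike of the roller alone. Leave any blue look-alike of the rest alone.

How it is judged (in metres and radians):
On the way, in this order (a step that is already met when the one before it is completed fails the run):
1. the drum presses on the row at one end, the middle strip not yet sunk (contact force between drum and anything else above 4 N and (y of drum in the frame of holder above 0.05 m or y of drum in the frame of holder below -0.05 m) and y of drum in the frame of holder between -0.115 and 0.115 m and x of drum in the frame of holder between -0.02 and 0.02 m and value of joint strip_4 below 0.0015 m), for 0.05 s.
2. the drum rolls, turning and pressed down, over the middle of the row (contact force between drum and anything else above 4 N and y of drum in the frame of holder between -0.03 and 0.03 m and x of drum in the frame of holder between -0.02 and 0.02 m and angular speed of drum above 0.2 rad/s), for 0.05 s.
3. all seven strips are bedded down (value of joint each of strip_1, strip_2, strip_3, strip_4, strip_5, strip_6, strip_7 above 0.0025 m), for 0.2 s.
At the end, for the whole second after the job is handed in: All seven strips have sunk to within 1.5 mm of flush; the roller stands at rest in its rest, within 15 mm of the middle, its plate on both uprights, upright within 0.1 rad and square within 0.2 rad (all of step 3 and horizontal distance between roller and rest below 0.015 m and z of roller in the frame of rest between 0.066 and 0.078 m and angle between roller's own z axis and vertical below 0.1 rad and angle between the x axis of roller and the x axis of rest, either way round below 0.2 rad and linear speed of roller below 0.02 m/s); the robot touches nothing.
It fails at once if the drum is pressed with more than 22 N (contact force between drum and anything else above 22 N).
It fails at once if the roller is tipped over (angle between roller's own z axis and vertical above 0.5 rad).
It fails at once if a bystander (piston, spanner, bearing, hex key) is shifted by more than 25 mm (distance of any of piston, spanner, bearing, hex_key from where it was at the start of the episode above 0.025 m).
It also fails if it takes over 72 s, if anything falls off the work surface, if the arm or the gripper's body presses on something with over 40 N, if the wrist force passes 120 N, or if a joint passes its speed limit or range.

## Robot

A 6-joint arm with a two-finger parallel gripper is mounted at the origin on a cart in front of the work surface, level with it; the furniture and walls round the work are solid. World frame = base frame: x ahead of the robot, y to its left, z up, the work surface at z = 0. Lengths are in m, angles in degrees, forces in N, time in s.
With the tool pointing down it reaches from about 0.25 to 0.725 m from the base axis. Payload 9.7 kg.
Tool frame: the origin (TCP) lies at the centre of the arm's flange, where the gripper is bolted on; the fingertips stand bot.tips_ahead ahead of it and the grasp point (between the pads) lies 155 mm ahead of it (bot.tips_ahead is the distance from the TCP to the fingertips, in m); z points along the fingers, y is the line along which they close (so a half turn about z gives the same grasp; the last joint's range is limited). The gripper opens to 85 mm and grips with 20 to 120 N. Pads are 22 mm wide; open, the fingers measure 114 mm over their backs; the gripper's body (76 mm by 85 mm) begins 54 mm behind the grasp point. The pads swing forward as they close: fully open they stand 13 mm farther back than shut.
Start: joints at [0, 4.979, 10.078, 95.1, 0, 90], TCP at [0.55, 0, 0.405] pointing down, gripper open.
Joint ranges: [-179.16, 179.16], [-48.56, 103.87], [-65.8, 70.77], [-126.05, 130.52], [-82.76, 87.17], [-180, 180]. Speed limits (degrees/s): [127.2, 127.2, 147.25, 180, 180, 180].

## Interface

Orientations are given as [roll, pitch, yaw] about the fixed x, y, z axes, in that order (R = Rz(yaw) Ry(pitch) Rx(roll)).
In Python, from workcell import bot gives the robot as it stands.
- The arm moves only by the tool drive_tool, never from a script. Its argument "plan" is a list of rows, each an object of numbers: "dx", "dy", "dz": the shift along the tool's x, y, z in m; "roll": the turn about the tool's z in rad; "hand": the finger opening in m, from 0 to 0.0854. In form: [{"dx": .., "dy": .., "dz": .., "roll": .., "hand": ..}, ...]. A call has 1 to 20 rows; each row is the pose to reach, as a shift and turn from the pose commanded when the call began, along the tool's axes at that moment; what a row does not reach only later rows make up. A row lasts 1/12 s, in which the tool goes at most 41.7 mm and 7.16 degrees, less where a joint would pass 70% of its speed; a pose out of reach is approached as far as the arm can. A call with a gripper value outside its range is refused whole. The fingers move at their own pace and stop on an object; "force" is the grip in N (left out, the last holds). Time passes only in rows, so rows that repeat a pose let the fingers close. It gives the time, the measured TCP pose, the force and the opening at its end, in the units of the state.
- bot.get_obs(): the state, without advancing time (a new reading comes with each control period).
- bot.camera(name): name is "scene" or "side" or "wrist"; returns a dict with "frame" (400x640x3 uint8, red, green, blue), "z_map" (400x640 float32, m along the optical axis (not along the pixel's ray), 0 where there is no reading), "mtx" (3x3 intrinsics, pixels), "R" (3x3) and "t" (3): a world point X has camera coordinates R X + t. Camera axes: x right, y down, z forward; pixel columns grow to the right and rows downward; lengths in m; the calibration is good to about 2 mm. A picture is of the moment at which its call begins.
- bot.job_done(): hands the job in, once; it reports no verdict.
The state is a dict: "time": time; "q": joint angles; "qd": joint speeds; "joint_efforts": joint torques, N m; "ee_pos": TCP position; "tcp_rot": TCP orientation; "wrist_force": force on the tool from outside, world axes, zero at the start; "torque": the same for the moment, N m; "opening": finger opening in m.
Only numpy, scipy, OpenCV 4.12 (cv2) and the standard library are available. Lean on these libraries where they do the work, as an engineer would, in place of code of your own. Each camera call takes 0.05 s, during which the arm holds its last target. There are 200 camera calls.

## Working session

There is one attempt and no reset: what is moved stays moved. The work goes in short steps, Python scripts to look and compute and a tool call to move; the robot and the scene stay as the last step left them, time stands still between calls to the robot, and variables do not carry over. Pictures are saved under pics/ and viewed, on a budget of 10 in all, crops included, one or two more only if the job needs it, and the job is handed in when it is done.

Besides the shell and the picture viewer there is one more tool, called as name([rows], argument=value, ...), one row to a line, values as JSON. drive_tool: Moves the arm, as the interface text tells. Its arguments: {"type":"object","properties":{"plan":{"type":"array","items":{"type":"object","properties":{"dx":{"type":"number"},"dy":{"type":"number"},"dz":{"type":"number"},"roll":{"type":"number"},"hand":{"type":"number"}}}},"force":{"type":"number"}},"required":["plan"]}

```bash
mkdir -p pics; cat > h.py <<'E'
from workcell import bot
import numpy as np, cv2
def cloud(c):
    z=c["z_map"]; K=c["mtx"]; v,u=np.mgrid[:z.shape[0],:z.shape[1]]
    p=np.stack([(u-K[0,2])*z/K[0,0],(v-K[1,2])*z/K[1,1],z],-1)
    w=(p-c["t"])@c["R"]; w[z==0]=np.nan
    return w
E
python3 - <<'E'
from h import *
o=bot.get_obs(); print(o, bot.tips_ahead)
for n in ("scene","side"):
    c=bot.camera(n); cv2.imwrite(f"pics/{n}0.png",c["frame"][...,::-1]); np.savez(f"{n}0.npz",**c); print(n,-c["R"].T@c["t"])
E
```

```text
{'time': 0.0, 'q': array([-9.42252751e-04,  5.01297932e+00,  1.00344074e+01,  9.50991978e+01,
        1.35230358e-03,  8.99990367e+01]), 'qd': array([ 0.02527368,  0.0558309 , -0.0792246 , -0.07273776,  0.04201707,
       -0.09262257]), 'joint_efforts': array([ 7.68234549e-04, -5.20392072e+01,  4.64802504e+01,  1.63646933e-02,
        2.23589603e-05, -6.77332673e-05]), 'ee_pos': array([ 5.50010679e-01, -6.41115276e-06,  4.03964457e-01]), 'tcp_rot': array([-1.79922230e+02, -1.35360983e-03,  9.00000192e+01]), 'wrist_force': array([ 0.44121136, -0.18679123,  0.21064283]), 'torque': array([ 0.00090175,  0.03463778, -0.03136822]), 'opening': 0.08543288301060309} 0.1734
scene [-0.47513599 -0.4447545   0.79744706]
side [0.30014889 1.02565815 0.89901295]
```

View pics/scene0.png

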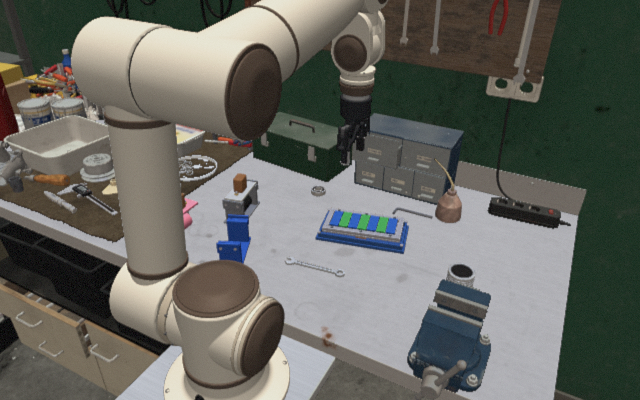

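View pics/side0.png

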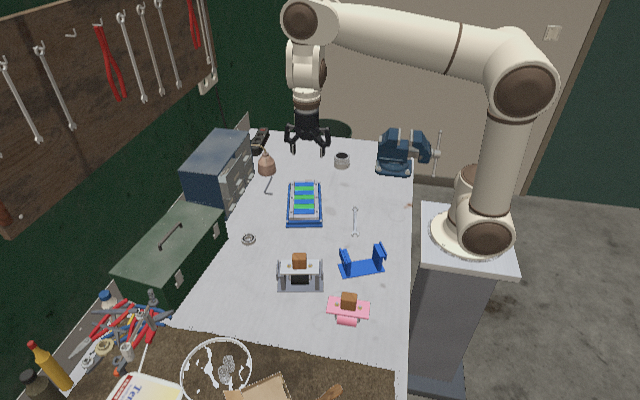

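The side view shows the roller standing in the grey rest at (300,270). The holder with its strips is at (304,203), the blue rest look-alike at (362,262) and the pink roller look-alike at (348,305). The scene view agrees, with the holder at (362,230) and the roller at (240,195).

```bash
python3 - <<'E'
from h import *
P=[];C=[]
for n in ("scene","side"):
    c=np.load(n+"0.npz"); w=cloud(c); P.append(w); C.append(c["frame"])
s=P[1]; f=C[1]
for u,v in [(300,258),(300,265),(285,268),(318,268),(304,203),(304,186),(304,224),(348,297),(362,270)]: print((u,v),s[v,u].round(4),f[v,u])
def rect(name,m):
    pts=np.vstack([p[m(p)&np.isfinite(p[...,0])] for p in P]); 
    (cx,cy),(a,b),t=cv2.minAreaRect((pts[:,:2]*1000).astype(np.float32)); print(name,len(pts),cx,cy,a,b,t, np.percentile(pts[:,2],[5,50,95]))
box=lambda a,b,c,d,z0,z1:(lambda p:(p[...,0]>a)&(p[...,0]<b)&(p[...,1]>c)&(p[...,1]<d)&(p[...,2]>z0)&(p[...,2]<z1))
x0,y0=s[203,304,:2]; 
rect("holder",box(x0-.18,x0+.18,y0-.17,y0+.17,.012,.06))
rect("strips",box(x0-.18,x0+.18,y0-.17,y0+.17,.034,.06))
x1,y1=s[258,300,:2]
rect("handle",box(x1-.1,x1+.1,y1-.08,y1+.08,.095,.15))
rect("plate",box(x1-.1,x1+.1,y1-.08,y1+.08,.068,.15))
rect("restall",box(x1-.1,x1+.1,y1-.08,y1+.08,.008,.15))
E
```

```text
(300, 258) [0.4956 0.3344 0.1227] [170 129  89]
(300, 265) [0.4949 0.3401 0.1004] [113  76  45]
(285, 268) [0.5382 0.3436 0.0815] [197 200 205]
(318, 268) [0.4474 0.3227 0.08  ] [199 200 203]
(304, 203) [ 5.668e-01 -5.000e-04  3.990e-02] [ 56 118 178]
(304, 186) [ 0.589  -0.093   0.0455] [ 79 163 139]
(304, 224) [0.5477 0.0814 0.0145] [ 42  78 129]
(348, 297) [0.348  0.4285 0.1127] [165 123  85]
(362, 270) [0.3272 0.2387 0.0057] [ 71 121 201]
holder 4032 631.2528686523438 4.457000732421875 268.2984313964844 291.9319152832031 13.35411548614502 [0.01418089 0.0399396  0.04676547]
strips 2725 571.8500366210938 -32.07220458984375 113.02364349365234 219.30331420898438 14.022651672363281 [0.03594526 0.0423971  0.04729014]
handle 383 496.9176025390625 326.3973693847656 46.86294937133789 34.93555450439453 12.795557022094727 [0.09766374 0.11907524 0.12688116]
plate 1446 482.65167236328125 361.8248596191406 151.96929931640625 139.05465698242188 12.508140563964844 [0.07045527 0.08129102 0.12441139]
restall 2291 482.6517028808594 361.3870849609375 152.59486389160156 138.84938049316406 12.08681583404541 [0.01510073 0.07781178 0.12298977]
```

```bash
python3 - <<'E'
from h import *
c=bot.camera("wrist"); cv2.imwrite("pics/wrist0.png",c["frame"][...,::-1]); np.savez("wrist0.npz",**c); print(-c["R"].T@c["t"],c["R"],c["mtx"])
E
```

```text
[0.5490418  0.07828092 0.37344266] [[ 9.99998692e-01 -2.82947031e-04 -1.59274459e-03]
 [ 2.10373279e-04 -9.53477257e-01  3.01464884e-01]
 [-1.60394434e-03 -3.01464824e-01 -9.53475950e-01]] [[346.09393903   0.         318.6761004 ]
 [  0.         346.09393903 199.20383675]
 [  0.           0.           1.        ]]
```

drive_tool([
  {"dx": 0.04, "roll": 0.12},
  {"dx": 0.08, "dy": -0.01, "roll": 0.24},
  {"dx": 0.12, "dy": -0.02, "roll": 0.36},
  {"dx": 0.16, "dy": -0.03, "roll": 0.48},
  {"dx": 0.2, "dy": -0.04, "roll": 0.6},
  {"dx": 0.24, "dy": -0.05, "roll": 0.72},
  {"dx": 0.26, "dy": -0.053, "roll": 0.84},
  {"dx": 0.26, "dy": -0.053, "roll": 0.96},
  {"dx": 0.26, "dy": -0.053, "roll": 1.08},
  {"dx": 0.26, "dy": -0.053, "roll": 1.2},
  {"dx": 0.26, "dy": -0.053, "roll": 1.344},
  {"dx": 0.26, "dy": -0.053, "roll": 1.344},
  {"dx": 0.26, "dy": -0.053, "roll": 1.344},
])

```text
invalid input at $.plan[0]: expected keys dx, dy, dz, roll, hand
```

View pics/wrist0.png

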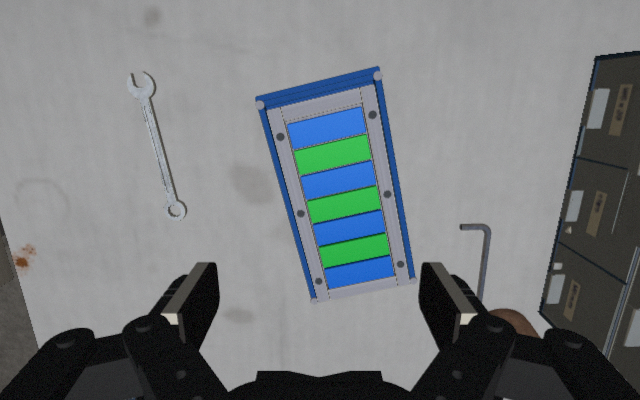

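The wrist view looks straight down on the seven strips. Their outline runs from (287,124) and (361,107) to (396,277) and (330,290), and the gripper fingers are at the bottom.

```bash
cat >> h.py <<'E'
def ptpx(c,u,v,z):
    K=c["mtx"]; d=c["R"].T@np.array([(u-K[0,2])/K[0,0],(v-K[1,2])/K[1,1],1.]); o=-c["R"].T@c["t"]; return o+d*(z-o[2])/d[2]
E
python3 - <<'E'
from h import *
c=np.load("wrist0.npz"); w=cloud(c); f=c["frame"].astype(int)
quad=np.array([[283,122],[363,103],[400,279],[328,293]],np.int32)
m=np.zeros(f.shape[:2],np.uint8); cv2.fillConvexPoly(m,quad,1)
sat=f.max(-1)-f.min(-1); m=(m>0)&(sat>90)
p=w[m]; p=p[np.isfinite(p[:,0])]
A=np.c_[p[:,:2],np.ones(len(p))]
for _ in range(3):
    k=np.linalg.lstsq(A,p[:,2],rcond=None)[0]; r=p[:,2]-A@k; g=abs(r)<3*r.std(); p=p[g];A=A[g]
(cx,cy),s,t=cv2.minAreaRect((p[:,:2]*1000).astype(np.float32)); print(cx,cy,s,t,"plane",k,r.std(), "bench",np.nanmedian(w[20:90,200:240,2]))
yaw=np.radians(t if s[1]>s[0] else t-90); print("yaw",np.degrees(yaw))
ey=np.array([-np.sin(yaw),np.cos(yaw)]); ex=np.array([np.cos(yaw),np.sin(yaw)])
print("slope y,x",k[:2]@ey,k[:2]@ex,"z mid",k[:2]@[cx/1e3,cy/1e3]+k[2])
q=(p[:,:2]-[cx/1e3,cy/1e3])@ey
for n in range(7):
    sel=abs(q-(n-3)*.026)<.009; print(n+1,np.median(p[sel,2]).round(4))
# plate rims & holder corners
for u,v in [(260,104),(378,75),(412,281),(314,300)]: print(ptpx(c,u,v,.027)[:2].round(4))
v,u=np.mgrid[:400,:640]
for (a,b) in [(305,112),(345,103),(350,292),(385,285)]: print((a,b),w[b-1:b+2,a-1:a+2].reshape(-1,3).mean(0).round(4))
E
```

```text
573.4893798828125 -32.00989532470703 (71.51229858398438, 180.2579345703125) 13.25330924987793 plane [ 0.00342993 -0.01563424  0.04071196] 0.0007095084205019788 bench 0.00034244886389640566
yaw 13.25330924987793
slope y,x -0.016004168506711467 -0.00024567636921261904 z mid 0.04317944215633824
1 0.0445
2 0.0441
3 0.0436
4 0.0432
5 0.0428
6 0.0424
7 0.042
[0.4918 0.0652]
[0.6044 0.0915]
[ 0.6543 -0.1285]
[ 0.543  -0.1535]
(305, 112) [0.5356 0.0583 0.0375]
(345, 103) [0.5731 0.0665 0.0376]
(350, 292) [ 0.5829 -0.1339  0.0411]
(385, 285) [ 0.621  -0.1252  0.0409]
```

drive_tool([
  {"dx": 0.04, "dy": 0, "dz": 0, "roll": 0.12, "hand": 0.085},
  {"dx": 0.08, "dy": -0.01, "dz": 0, "roll": 0.24, "hand": 0.085},
  {"dx": 0.12, "dy": -0.02, "dz": 0, "roll": 0.36, "hand": 0.085},
  {"dx": 0.16, "dy": -0.03, "dz": 0, "roll": 0.48, "hand": 0.085},
  {"dx": 0.2, "dy": -0.04, "dz": 0, "roll": 0.6, "hand": 0.085},
  {"dx": 0.24, "dy": -0.05, "dz": 0, "roll": 0.72, "hand": 0.085},
  {"dx": 0.28, "dy": -0.053, "dz": 0, "roll": 0.84, "hand": 0.085},
  {"dx": 0.32, "dy": -0.053, "dz": 0, "roll": 0.96, "hand": 0.085},
  {"dx": 0.326, "dy": -0.053, "dz": 0, "roll": 1.08, "hand": 0.085},
  {"dx": 0.326, "dy": -0.053, "dz": 0, "roll": 1.2, "hand": 0.085},
  {"dx": 0.326, "dy": -0.053, "dz": 0, "roll": 1.32, "hand": 0.085},
  {"dx": 0.326, "dy": -0.053, "dz": 0, "roll": 1.344, "hand": 0.085},
  {"dx": 0.326, "dy": -0.053, "dz": 0, "roll": 1.344, "hand": 0.085},
  {"dx": 0.326, "dy": -0.053, "dz": 0, "roll": 1.344, "hand": 0.085},
])

```text
time: 1.32
ee_pos: [0.5441, 0.2144, 0.4036]
tcp_rot: [-176.5, 0.3, 20.9]
wrist_force: [0.9, -0.4, -0.1]
opening: 0.0846
```

```bash
python3 - <<'E'
from h import *
c=bot.camera("wrist"); cv2.imwrite("pics/wrist1.png",c["frame"][...,::-1]); np.savez("wrist1.npz",**c); o=bot.get_obs(); print(o["ee_pos"],o["tcp_rot"],o["q"],o["wrist_force"])
E
```

```text
[0.54461869 0.21204191 0.40377797] [-176.62838663    0.3071731    20.68611678] [ 20.62956099   9.98663006  15.49643164  95.82030639   3.37130852
 179.94334699] [ 0.92855977 -1.185036   -0.27225983]
```

View pics/wrist1.png

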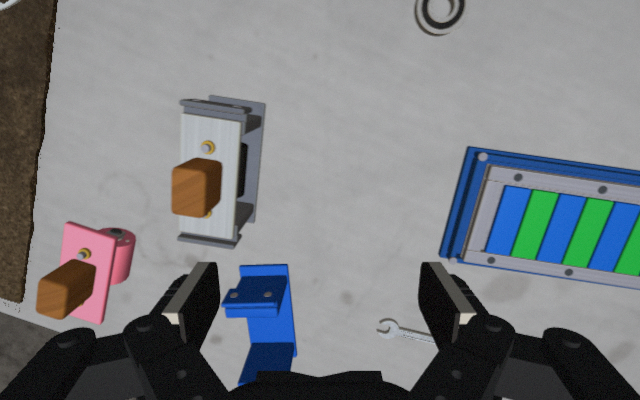

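The last joint hit its 180° range, so I'll use the half-turn equivalent grasp. The view shows the roller with its handle top at (205,180) in the grey rest.

drive_tool([
  {"dx": 0, "dy": 0, "dz": 0, "roll": -0.12, "hand": 0.085},
  {"dx": 0, "dy": 0, "dz": 0, "roll": -0.24, "hand": 0.085},
  {"dx": 0, "dy": 0, "dz": 0, "roll": -0.36, "hand": 0.085},
  {"dx": 0, "dy": 0, "dz": 0, "roll": -0.48, "hand": 0.085},
  {"dx": 0, "dy": 0, "dz": 0, "roll": -0.6, "hand": 0.085},
  {"dx": 0, "dy": 0, "dz": 0, "roll": -0.72, "hand": 0.085},
  {"dx": 0, "dy": 0, "dz": 0, "roll": -0.84, "hand": 0.085},
  {"dx": 0, "dy": 0, "dz": 0, "roll": -0.96, "hand": 0.085},
  {"dx": 0, "dy": 0, "dz": 0, "roll": -1.08, "hand": 0.085},
  {"dx": 0, "dy": 0, "dz": 0, "roll": -1.2, "hand": 0.085},
  {"dx": 0, "dy": 0, "dz": 0, "roll": -1.32, "hand": 0.085},
  {"dx": 0, "dy": 0, "dz": 0, "roll": -1.44, "hand": 0.085},
  {"dx": 0, "dy": 0, "dz": 0, "roll": -1.56, "hand": 0.085},
  {"dx": 0, "dy": 0, "dz": 0, "roll": -1.68, "hand": 0.085},
  {"dx": 0, "dy": 0, "dz": 0, "roll": -1.8, "hand": 0.085},
  {"dx": 0, "dy": 0, "dz": 0, "roll": -1.92, "hand": 0.085},
  {"dx": 0, "dy": 0, "dz": 0, "roll": -2.04, "hand": 0.085},
  {"dx": 0, "dy": 0, "dz": 0, "roll": -2.16, "hand": 0.085},
  {"dx": 0, "dy": 0, "dz": 0, "roll": -2.28, "hand": 0.085},
  {"dx": 0, "dy": 0, "dz": 0, "roll": -2.4, "hand": 0.085},
])

```text
time: 3.03
ee_pos: [0.5436, 0.2153, 0.4038]
tcp_rot: [177.6, -2.6, 158.9]
wrist_force: [0.7, 0.6, -0.7]
opening: 0.085
```

```bash
python3 - <<'E'
from h import *
o=bot.get_obs(); print(o["ee_pos"],o["tcp_rot"],o["q"],o["wrist_force"])
c=np.load("wrist1.npz"); w=cloud(c)
m=(w[...,2]>.113)&(w[...,2]<.135)&(w[...,1]>.25)&(w[...,0]>.43)
m[240:]=0
p=w[m]; print(len(p),cv2.minAreaRect((p[:,:2]*1000).astype(np.float32)),np.median(p[:,2]))
m=(w[...,2]>.07)&(w[...,2]<.1)&(w[...,1]>.25)&(w[...,0]>.4);m[245:]=0; p=w[m]
print(len(p),cv2.minAreaRect((p[:,:2]*1000).astype(np.float32)),np.percentile(p[:,2],[10,50,90]))
m&=(w[...,2]>.076)&(w[...,2]<.084); p=w[m]
print(len(p),cv2.minAreaRect((p[:,:2]*1000).astype(np.float32)),np.median(p[:,2]))
E
```

```text
[0.54363185 0.21529472 0.40383231] [177.61768769  -2.55547798 158.89364764] [20.94122315 10.01972544 15.53891536 95.8200593   3.4801874  42.09157898] [ 0.71216176  0.61515661 -0.71002418]
1867 ((499.701904296875, 327.02227783203125), (39.2916145324707, 27.392948150634766), 13.045836448669434) 0.12376889677851803
6383 ((484.7935791015625, 359.4728088378906), (145.5709686279297, 124.7288818359375), 12.69060230255127) [0.07466523 0.08014831 0.08186392]
5119 ((498.8861083984375, 327.3846435546875), (132.0852813720703, 56.20254898071289), 12.856295585632324) 0.08020364838657638
```

drive_tool([
  {"dx": 0, "dy": 0, "dz": 0, "roll": -0.12, "hand": 0.085},
  {"dx": 0, "dy": 0, "dz": 0, "roll": -0.24, "hand": 0.085},
  {"dx": 0, "dy": 0, "dz": 0, "roll": -0.36, "hand": 0.085},
  {"dx": 0, "dy": 0, "dz": 0, "roll": -0.48, "hand": 0.085},
  {"dx": 0, "dy": 0, "dz": 0, "roll": -0.6, "hand": 0.085},
  {"dx": 0, "dy": 0, "dz": 0, "roll": -0.72, "hand": 0.085},
  {"dx": 0, "dy": 0, "dz": 0, "roll": -0.84, "hand": 0.085},
  {"dx": 0, "dy": 0, "dz": 0, "roll": -0.96, "hand": 0.085},
  {"dx": 0, "dy": 0, "dz": 0, "roll": -1.08, "hand": 0.085},
  {"dx": 0, "dy": 0, "dz": 0, "roll": -1.2, "hand": 0.085},
  {"dx": 0, "dy": 0, "dz": 0, "roll": -1.32, "hand": 0.085},
  {"dx": 0, "dy": 0, "dz": 0, "roll": -1.44, "hand": 0.085},
  {"dx": 0, "dy": 0, "dz": 0, "roll": -1.56, "hand": 0.085},
  {"dx": 0, "dy": 0, "dz": 0, "roll": -1.68, "hand": 0.085},
  {"dx": 0, "dy": 0, "dz": 0, "roll": -1.8, "hand": 0.085},
  {"dx": 0, "dy": 0, "dz": 0, "roll": -1.92, "hand": 0.085},
  {"dx": 0, "dy": 0, "dz": 0, "roll": -2.04, "hand": 0.085},
  {"dx": 0, "dy": 0, "dz": 0, "roll": -2.16, "hand": 0.085},
  {"dx": 0, "dy": 0, "dz": 0, "roll": -2.28, "hand": 0.085},
  {"dx": 0, "dy": 0, "dz": 0, "roll": -2.4, "hand": 0.085},
])

```text
time: 4.7
ee_pos: [0.5436, 0.2153, 0.4038]
tcp_rot: [-180.0, 3.5, -63.7]
wrist_force: [0.5, -0.1, -0.1]
opening: 0.0848
```

drive_tool([
  {"dx": 0, "dy": 0, "dz": 0, "roll": -0.12, "hand": 0.085},
  {"dx": 0, "dy": 0, "dz": 0, "roll": -0.24, "hand": 0.085},
  {"dx": 0, "dy": 0, "dz": 0, "roll": -0.36, "hand": 0.085},
  {"dx": 0, "dy": 0, "dz": 0, "roll": -0.48, "hand": 0.085},
  {"dx": 0, "dy": 0, "dz": 0, "roll": -0.6, "hand": 0.085},
  {"dx": 0, "dy": 0, "dz": 0, "roll": -0.72, "hand": 0.085},
  {"dx": 0, "dy": 0, "dz": 0, "roll": -0.84, "hand": 0.085},
  {"dx": 0, "dy": 0, "dz": 0, "roll": -0.96, "hand": 0.085},
  {"dx": 0, "dy": 0, "dz": 0, "roll": -1.08, "hand": 0.085},
  {"dx": 0, "dy": 0, "dz": 0, "roll": -1.2, "hand": 0.085},
  {"dx": 0, "dy": 0, "dz": 0, "roll": -1.32, "hand": 0.085},
  {"dx": 0, "dy": 0, "dz": 0, "roll": -1.44, "hand": 0.085},
  {"dx": 0, "dy": 0, "dz": 0, "roll": -1.5, "hand": 0.085},
  {"dx": 0, "dy": 0, "dz": 0, "roll": -1.55, "hand": 0.085},
])

```text
time: 5.87
ee_pos: [0.5357, 0.2335, 0.4038]
tcp_rot: [-177.3, 0.1, 22.9]
wrist_force: [0.6, -0.1, 0.1]
opening: 0.0848
```

```bash
python3 - <<'E'
from h import *
o=bot.get_obs(); print(o["ee_pos"],o["tcp_rot"],o["q"])
E
```

```text
[0.53568295 0.23352519 0.40382415] [-1.77329179e+02  8.27418938e-02  2.29275307e+01] [  23.04436282    9.83317141   15.3349261    95.57904639    2.67098388
 -179.88304091]
```

drive_tool([
  {"dx": 0, "dy": 0, "dz": 0, "roll": -0.05, "hand": 0.085},
  {"dx": 0, "dy": 0, "dz": 0, "roll": -0.1, "hand": 0.085},
  {"dx": 0, "dy": 0, "dz": 0, "roll": -0.15, "hand": 0.085},
])

```text
time: 6.12
ee_pos: [0.5134, 0.275, 0.404]
tcp_rot: [-179.1, -0.3, 27.9]
wrist_force: [-0.3, 0.2, 0.1]
opening: 0.0854
```

```bash
python3 - <<'E'
from h import *
o=bot.get_obs(); print(o["ee_pos"],o["tcp_rot"],o["q"])
E
```

```text
[0.51337464 0.27501498 0.4040101 ] [-179.06426926   -0.2789229    27.94296788] [  27.9987234     9.33497316   14.80113349   95.18632692    0.93545888
 -179.9442377 ]
```

drive_tool([
  {"dx": 0, "dy": 0, "dz": 0, "roll": -0.03, "hand": 0.085},
  {"dx": 0, "dy": 0, "dz": 0, "roll": -0.06, "hand": 0.085},
])

```text
time: 6.28
ee_pos: [0.5041, 0.2909, 0.4042]
tcp_rot: [-179.8, -0.3, 29.9]
wrist_force: [-0.0, -0.2, -0.4]
opening: 0.0848
```

```bash
python3 - <<'E'
from h import *
o=bot.get_obs(); print(o["ee_pos"],o["tcp_rot"],o["q"])
E
```

```text
[0.50412028 0.29085128 0.40424087] [-179.76257141   -0.33721679   29.88181682] [  29.93725378    9.24902357   14.73099292   95.14452299    0.2371022
 -179.94456352]
```

drive_tool([
  {"dx": 0, "dy": 0, "dz": 0, "roll": 0.12, "hand": 0.085},
  {"dx": 0, "dy": 0, "dz": 0, "roll": 0.24, "hand": 0.085},
  {"dx": 0, "dy": 0, "dz": 0, "roll": 0.36, "hand": 0.085},
  {"dx": 0, "dy": 0, "dz": 0, "roll": 0.48, "hand": 0.085},
  {"dx": 0, "dy": 0, "dz": 0, "roll": 0.6, "hand": 0.085},
  {"dx": 0, "dy": 0, "dz": 0, "roll": 0.72, "hand": 0.085},
  {"dx": 0, "dy": 0, "dz": 0, "roll": 0.84, "hand": 0.085},
  {"dx": 0, "dy": 0, "dz": 0, "roll": 0.96, "hand": 0.085},
  {"dx": 0, "dy": 0, "dz": 0, "roll": 1.08, "hand": 0.085},
  {"dx": 0, "dy": 0, "dz": 0, "roll": 1.2, "hand": 0.085},
  {"dx": 0, "dy": 0, "dz": 0, "roll": 1.32, "hand": 0.085},
  {"dx": 0, "dy": 0, "dz": 0, "roll": 1.44, "hand": 0.085},
  {"dx": 0, "dy": 0, "dz": 0, "roll": 1.56, "hand": 0.085},
  {"dx": 0, "dy": 0, "dz": 0, "roll": 1.68, "hand": 0.085},
  {"dx": 0, "dy": 0, "dz": 0, "roll": 1.8, "hand": 0.085},
  {"dx": 0, "dy": 0, "dz": 0, "roll": 1.92, "hand": 0.085},
  {"dx": 0, "dy": 0, "dz": 0, "roll": 2.04, "hand": 0.085},
  {"dx": 0, "dy": 0, "dz": 0, "roll": 2.16, "hand": 0.085},
  {"dx": 0, "dy": 0, "dz": 0, "roll": 2.28, "hand": 0.085},
  {"dx": 0, "dy": 0, "dz": 0, "roll": 2.4, "hand": 0.085},
])

```text
time: 7.95
ee_pos: [0.5046, 0.2901, 0.4043]
tcp_rot: [-180.0, 0.4, -108.1]
wrist_force: [-0.4, -0.7, 0.8]
opening: 0.0849
```

drive_tool([
  {"dx": 0, "dy": 0, "dz": 0, "roll": 0.12, "hand": 0.085},
  {"dx": 0, "dy": 0, "dz": 0, "roll": 0.24, "hand": 0.085},
  {"dx": 0, "dy": 0, "dz": 0, "roll": 0.36, "hand": 0.085},
  {"dx": 0, "dy": 0, "dz": 0, "roll": 0.48, "hand": 0.085},
  {"dx": 0, "dy": 0, "dz": 0, "roll": 0.6, "hand": 0.085},
  {"dx": 0, "dy": 0, "dz": 0, "roll": 0.72, "hand": 0.085},
  {"dx": 0, "dy": 0, "dz": 0, "roll": 0.84, "hand": 0.085},
  {"dx": 0, "dy": 0, "dz": 0, "roll": 0.96, "hand": 0.085},
  {"dx": 0, "dy": 0, "dz": 0, "roll": 1.036, "hand": 0.085},
  {"dx": 0, "dy": 0, "dz": 0, "roll": 1.036, "hand": 0.085},
  {"dx": 0, "dy": 0, "dz": 0, "roll": 1.036, "hand": 0.085},
])

```text
time: 8.87
ee_pos: [0.5046, 0.2901, 0.4043]
tcp_rot: [179.7, 0.3, -166.9]
wrist_force: [1.1, 0.5, 0.6]
opening: 0.0849
```

```bash
cat >> h.py <<'E'
from scipy.spatial.transform import Rotation as Ro
def R0(o=None):
    o=o or bot.get_obs(); return Ro.from_euler('xyz',o["tcp_rot"],degrees=True).as_matrix()
def totool(dw,o=None): return (R0(o).T@np.asarray(dw,float)).round(4)
E
python3 - <<'E'
from h import *
o=bot.get_obs(); print(o["ee_pos"],o["tcp_rot"],o["q"],o["wrist_force"])
c=bot.camera("wrist"); cv2.imwrite("pics/wrist2.png",c["frame"][...,::-1]); np.savez("wrist2.npz",**c); w=cloud(c)
g=(w[...,1]>.25)&(w[...,0]>.42)&(w[...,0]<.58); g[270:]=0
for a,b in ((.118,.135),(.076,.084)):
    p=w[g&(w[...,2]>a)&(w[...,2]<b)]
    if len(p)>20: print(len(p),cv2.minAreaRect((p[:,:2]*1000).astype(np.float32)),np.median(p[:,2]))
tgt=np.array([.4993,.327,o["ee_pos"][2]]); d=tgt-o["ee_pos"]; print(d,totool(d))
E
```

```text
[0.50459089 0.29007709 0.4043131 ] [ 179.65881422    0.2546388  -166.92967497] [29.84500878  9.25070816 14.74093718 95.14795696  0.25317678 16.77468179] [1.08196159 0.52707169 0.57095285]
1762 ((498.5417175292969, 327.2354736328125), (39.00835418701172, 28.227197647094727), 12.661664009094238) 0.12377887523319916
5544 ((498.8924865722656, 327.29913330078125), (131.31484985351562, 55.722412109375), 12.658016204833984) 0.08007419341767737
[-0.00529089  0.03692291  0.        ] [-0.0032  0.0372  0.0002]
```

View pics/wrist2.png

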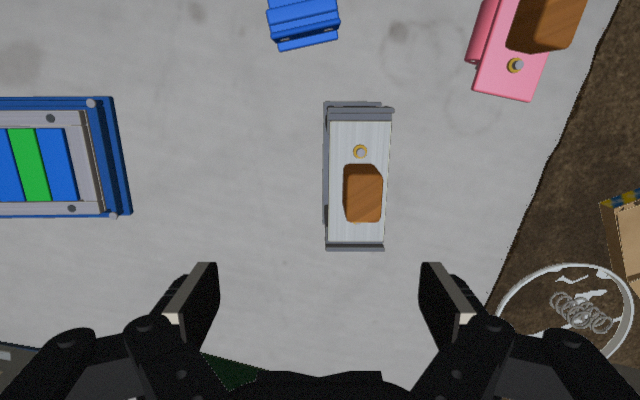

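The wrist view shows the roller handle at (362,192) squarely between the fingers' closing line, with the grey rest around it at (355,175).

drive_tool([
  {"dx": -0.003, "dy": 0.02, "dz": 0, "roll": 0, "hand": 0.085},
  {"dx": -0.003, "dy": 0.0374, "dz": 0.02, "roll": 0, "hand": 0.085},
  {"dx": -0.003, "dy": 0.0374, "dz": 0.05, "roll": 0, "hand": 0.085},
  {"dx": -0.003, "dy": 0.0374, "dz": 0.08, "roll": 0, "hand": 0.085},
  {"dx": -0.003, "dy": 0.0374, "dz": 0.09, "roll": 0, "hand": 0.085},
  {"dx": -0.003, "dy": 0.0374, "dz": 0.09, "roll": 0, "hand": 0.085},
  {"dx": -0.003, "dy": 0.0374, "dz": 0.09, "roll": 0, "hand": 0.085},
])

```text
time: 9.5
ee_pos: [0.4994, 0.3277, 0.3154]
tcp_rot: [179.7, 0.3, -167.0]
wrist_force: [0.0, -0.5, 0.8]
opening: 0.0848
```

```bash
python3 - <<'E'
from h import *
o=bot.get_obs(); print(o["ee_pos"],o["tcp_rot"],o["q"],o["wrist_force"])
d=np.array([.4989,.3272,.261])-o["ee_pos"]; print(d,totool(d))
E
```

```text
[0.49943772 0.32772453 0.31543993] [ 179.65031782    0.26030041 -167.03106197] [33.2279161  10.37827355  6.18924597 85.44569309  0.23791777 20.25894214] [ 0.01271122 -0.50342162  0.79292163]
[-0.00053772 -0.00052453 -0.05443993] [ 0.0009 -0.0007  0.0544]
```

drive_tool([
  {"dx": 0.0005, "dy": -0.0005, "dz": 0.02, "roll": 0, "hand": 0.085},
  {"dx": 0.0009, "dy": -0.0007, "dz": 0.04, "roll": 0, "hand": 0.085},
  {"dx": 0.0009, "dy": -0.0007, "dz": 0.0544, "roll": 0, "hand": 0.085},
  {"dx": 0.0009, "dy": -0.0007, "dz": 0.0544, "roll": 0, "hand": 0.085},
  {"dx": 0.0009, "dy": -0.0007, "dz": 0.0544, "roll": 0, "hand": 0.085},
  {"dx": 0.0009, "dy": -0.0007, "dz": 0.0544, "roll": 0, "hand": 0.05},
  {"dx": 0.0009, "dy": -0.0007, "dz": 0.0544, "roll": 0, "hand": 0.03},
  {"dx": 0.0009, "dy": -0.0007, "dz": 0.0544, "roll": 0, "hand": 0.015},
  {"dx": 0.0009, "dy": -0.0007, "dz": 0.0544, "roll": 0, "hand": 0.015},
  {"dx": 0.0009, "dy": -0.0007, "dz": 0.0544, "roll": 0, "hand": 0.015},
  {"dx": 0.0009, "dy": -0.0007, "dz": 0.0544, "roll": 0, "hand": 0.015},
  {"dx": 0.0009, "dy": -0.0007, "dz": 0.0544, "roll": 0, "hand": 0.015},
], force=70)

```text
time: 10.5
ee_pos: [0.499, 0.3274, 0.2611]
tcp_rot: [179.6, 0.3, -167.1]
wrist_force: [0.6, -1.1, 5.6]
opening: 0.0269
```

```bash
python3 - <<'E'
from h import *
o=bot.get_obs(); print(o["ee_pos"],o["tcp_rot"],o["wrist_force"],o["torque"],o["opening"])
E
```

```text
[0.49896817 0.32739589 0.26113209] [ 179.6409184     0.33747645 -167.07538576] [ 0.63093907 -1.06726043  5.55945876] [-0.43529743  0.01833012 -0.00246586] 0.026946686734314825
```

drive_tool([
  {"dx": 0, "dy": 0, "dz": -0.005, "roll": 0, "hand": 0.015},
  {"dx": 0, "dy": 0, "dz": -0.015, "roll": 0, "hand": 0.015},
  {"dx": 0, "dy": 0, "dz": -0.03, "roll": 0, "hand": 0.015},
  {"dx": 0, "dy": 0, "dz": -0.05, "roll": 0, "hand": 0.015},
  {"dx": 0, "dy": 0, "dz": -0.07, "roll": 0, "hand": 0.015},
  {"dx": 0, "dy": 0, "dz": -0.085, "roll": 0, "hand": 0.015},
  {"dx": 0, "dy": 0, "dz": -0.09, "roll": 0, "hand": 0.015},
  {"dx": 0, "dy": 0, "dz": -0.09, "roll": 0, "hand": 0.015},
  {"dx": 0, "dy": 0, "dz": -0.09, "roll": 0, "hand": 0.015},
])

```text
time: 11.25
ee_pos: [0.4985, 0.3268, 0.3496]
tcp_rot: [179.7, 0.2, -167.1]
wrist_force: [-0.1, 0.7, -4.8]
opening: 0.0272
```

drive_tool([
  {"dx": 0.0005, "dy": -0.015, "dz": 0, "roll": 0, "hand": 0.015},
  {"dx": 0.0015, "dy": -0.045, "dz": 0, "roll": 0, "hand": 0.015},
  {"dx": 0.0025, "dy": -0.08, "dz": 0, "roll": 0, "hand": 0.015},
  {"dx": 0.0035, "dy": -0.115, "dz": 0, "roll": 0, "hand": 0.015},
  {"dx": 0.0045, "dy": -0.15, "dz": 0, "roll": 0, "hand": 0.015},
  {"dx": 0.0055, "dy": -0.185, "dz": 0, "roll": 0, "hand": 0.015},
  {"dx": 0.0065, "dy": -0.22, "dz": 0, "roll": 0, "hand": 0.015},
  {"dx": 0.0075, "dy": -0.25, "dz": 0.01, "roll": 0, "hand": 0.015},
  {"dx": 0.008, "dy": -0.275, "dz": 0.02, "roll": 0, "hand": 0.015},
  {"dx": 0.0084, "dy": -0.2869, "dz": 0.03, "roll": 0, "hand": 0.015},
  {"dx": 0.0084, "dy": -0.2869, "dz": 0.03, "roll": 0, "hand": 0.015},
  {"dx": 0.0084, "dy": -0.2869, "dz": 0.03, "roll": 0, "hand": 0.015},
  {"dx": 0.0084, "dy": -0.2869, "dz": 0.03, "roll": 0, "hand": 0.015},
])

```text
time: 12.33
ee_pos: [0.5544, 0.046, 0.3182]
tcp_rot: [179.6, 0.2, -167.1]
wrist_force: [-0.3, -0.5, -3.5]
opening: 0.027
```

```bash
cat >> h.py <<'E'
H=np.array([.5735,-.0320]); hy=np.radians(13.25)
def st(fz0=None):
    o=bot.get_obs(); p=o["ee_pos"]; d=p[:2]-H
    print("t",o["time"],"TCP",p.round(4),"rot",o["tcp_rot"].round(2),"hx,hy mm",(1e3*(d@[np.cos(hy),np.sin(hy)])).round(1),(1e3*(d@[-np.sin(hy),np.cos(hy)])).round(1),"F",o["wrist_force"].round(2),"T",o["torque"].round(3),"open",round(o["opening"],4)); return o
E
python3 - <<'E'
from h import *
o=st()
F=[]
for n in range(3):
    c=bot.camera("wrist" if n else "side"); F.append(bot.get_obs()["wrist_force"])
    if n==0: cv2.imwrite("pics/side1.png",cv2.resize(c["frame"][100:260,200:420,::-1],None,fx=3,fy=3,interpolation=cv2.INTER_CUBIC))
    if n==1: np.savez("wrist3.npz",**c); cv2.imwrite("pics/wrist3.png",c["frame"][...,::-1])
print(np.round(F,2))
print(totool([*(H+.080*np.array([-np.sin(hy),np.cos(hy)])-o["ee_pos"][:2]),0]))
E
```

```text
t 12.3333 TCP [0.5544 0.046  0.3182] rot [ 179.63    0.23 -167.06] hx,hy mm -0.7 80.3 F [-0.28 -0.49 -3.51] T [ 0.065  0.031 -0.001] open 0.027
[[-1.43  0.76 -3.1 ]
 [ 0.06 -0.35 -4.37]
 [-0.37  0.14 -3.84]]
[-0.0007 -0.0003  0.    ]
```

View pics/side1.png

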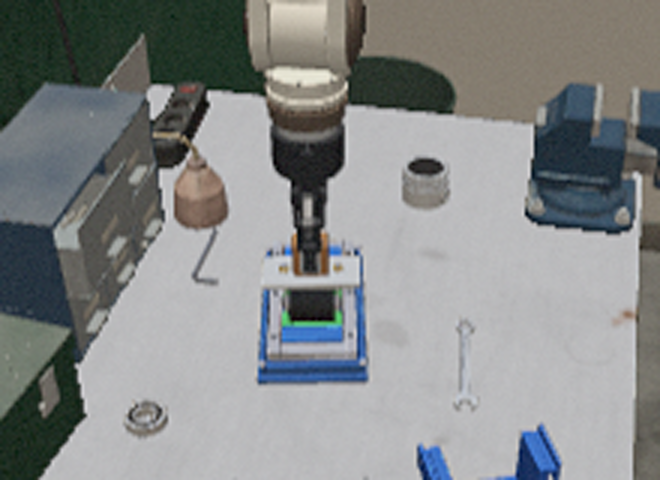

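The side view shows the roller held level and square over the near end of the holder, with the drum at (312,302). The free-air weight reading is about −3.9 N.

drive_tool([
  {"dx": -0.0007, "dy": -0.0003, "dz": 0.01, "roll": 0, "hand": 0.015},
  {"dx": -0.0007, "dy": -0.0003, "dz": 0.018, "roll": 0, "hand": 0.015},
  {"dx": -0.0007, "dy": -0.0003, "dz": 0.022, "roll": 0, "hand": 0.015},
  {"dx": -0.0007, "dy": -0.0003, "dz": 0.0235, "roll": 0, "hand": 0.015},
  {"dx": -0.0007, "dy": -0.0003, "dz": 0.024, "roll": 0, "hand": 0.015},
  {"dx": -0.0007, "dy": -0.0003, "dz": 0.0245, "roll": 0, "hand": 0.015},
  {"dx": -0.0007, "dy": -0.0003, "dz": 0.025, "roll": 0, "hand": 0.015},
  {"dx": -0.0007, "dy": -0.0003, "dz": 0.0255, "roll": 0, "hand": 0.015},
  {"dx": -0.0007, "dy": -0.0003, "dz": 0.026, "roll": 0, "hand": 0.015},
  {"dx": -0.0007, "dy": -0.0003, "dz": 0.0265, "roll": 0, "hand": 0.015},
  {"dx": -0.0007, "dy": -0.0003, "dz": 0.027, "roll": 0, "hand": 0.015},
  {"dx": -0.0007, "dy": -0.0003, "dz": 0.0275, "roll": 0, "hand": 0.015},
])

```text
time: 13.48
ee_pos: [0.5555, 0.0455, 0.2917]
tcp_rot: [179.7, 0.3, -167.1]
wrist_force: [-0.9, 0.1, 3.5]
opening: 0.027
```

```bash
python3 -c "
from h import *
st()"
```

```text
t 13.4833 TCP [0.5555 0.0455 0.2917] rot [ 179.66    0.33 -167.08] hx,hy mm 0.3 79.5 F [-0.92  0.11  3.51] T [-0.061  0.438  0.009] open 0.027
```

drive_tool([
  {"dx": 0, "dy": 0, "dz": 0.0004, "roll": 0, "hand": 0.015},
  {"dx": 0, "dy": 0, "dz": 0.0008, "roll": 0, "hand": 0.015},
  {"dx": 0, "dy": 0, "dz": 0.0012, "roll": 0, "hand": 0.015},
  {"dx": 0, "dy": 0, "dz": 0.0016, "roll": 0, "hand": 0.015},
  {"dx": 0, "dy": 0, "dz": 0.002, "roll": 0, "hand": 0.015},
  {"dx": 0, "dy": 0, "dz": 0.0024, "roll": 0, "hand": 0.015},
  {"dx": 0, "dy": 0, "dz": 0.0028, "roll": 0, "hand": 0.015},
  {"dx": 0, "dy": 0, "dz": 0.0032, "roll": 0, "hand": 0.015},
  {"dx": 0, "dy": 0, "dz": 0.0036, "roll": 0, "hand": 0.015},
  {"dx": 0, "dy": 0, "dz": 0.0036, "roll": 0, "hand": 0.015},
])

```text
time: 14.32
ee_pos: [0.5555, 0.0455, 0.2884]
tcp_rot: [179.7, 0.3, -167.1]
wrist_force: [-2.0, -0.5, 7.5]
opening: 0.0271
```

```bash
python3 -c "
from h import *
st()"
```

```text
t 14.3167 TCP [0.5555 0.0455 0.2884] rot [ 179.67    0.34 -167.08] hx,hy mm 0.3 79.6 F [-1.99 -0.53  7.49] T [-0.094  0.561  0.044] open 0.0271
```

drive_tool([
  {"dx": 0, "dy": 0, "dz": 0.0004, "roll": 0, "hand": 0.015},
  {"dx": 0, "dy": 0, "dz": 0.0008, "roll": 0, "hand": 0.015},
  {"dx": 0, "dy": 0, "dz": 0.0012, "roll": 0, "hand": 0.015},
  {"dx": 0, "dy": 0, "dz": 0.0016, "roll": 0, "hand": 0.015},
  {"dx": 0, "dy": 0, "dz": 0.002, "roll": 0, "hand": 0.015},
  {"dx": 0, "dy": 0, "dz": 0.0022, "roll": 0, "hand": 0.015},
  {"dx": 0, "dy": 0, "dz": 0.0022, "roll": 0, "hand": 0.015},
  {"dx": 0, "dy": 0, "dz": 0.0022, "roll": 0, "hand": 0.015},
  {"dx": 0, "dy": 0, "dz": 0.0022, "roll": 0, "hand": 0.015},
])

```text
time: 15.07
ee_pos: [0.5555, 0.0455, 0.2865]
tcp_rot: [179.7, 0.4, -167.1]
wrist_force: [-1.5, -1.5, 8.4]
opening: 0.0273
```

```bash
python3 -c "
from h import *
st()"
```

```text
t 15.0667 TCP [0.5555 0.0455 0.2865] rot [ 179.67    0.36 -167.08] hx,hy mm 0.3 79.6 F [-1.54 -1.52  8.37] T [-0.154  0.745 -0.002] open 0.0273
```

drive_tool([
  {"dx": 0, "dy": 0, "dz": 0.0004, "roll": 0, "hand": 0.015},
  {"dx": 0, "dy": 0, "dz": 0.0007, "roll": 0, "hand": 0.015},
  {"dx": 0, "dy": -0.0005, "dz": 0.0007, "roll": 0, "hand": 0.015},
  {"dx": 0, "dy": -0.001, "dz": 0.0007, "roll": 0, "hand": 0.015},
  {"dx": 0, "dy": -0.002, "dz": 0.00066, "roll": 0, "hand": 0.015},
  {"dx": 0, "dy": -0.003, "dz": 0.00063, "roll": 0, "hand": 0.015},
  {"dx": 0, "dy": -0.004, "dz": 0.00061, "roll": 0, "hand": 0.015},
  {"dx": 0, "dy": -0.005, "dz": 0.00059, "roll": 0, "hand": 0.015},
  {"dx": 0, "dy": -0.006, "dz": 0.00057, "roll": 0, "hand": 0.015},
  {"dx": 0, "dy": -0.007, "dz": 0.00055, "roll": 0, "hand": 0.015},
], force=90)

```text
time: 15.9
ee_pos: [0.557, 0.0393, 0.2861]
tcp_rot: [179.5, 0.4, -167.0]
wrist_force: [-4.5, 6.8, 11.7]
opening: 0.027
```

```bash
python3 -c "
from h import *
st()"
```

```text
t 15.9 TCP [0.557  0.0393 0.2861] rot [ 179.52    0.38 -167.04] hx,hy mm 0.2 73.2 F [-4.52  6.8  11.68] T [ 1.804  1.229 -0.038] open 0.027
```

drive_tool([
  {"dx": 0, "dy": -0.0008, "dz": 0, "roll": 0, "hand": 0.015},
  {"dx": 0, "dy": -0.0016, "dz": -3e-05, "roll": 0, "hand": 0.015},
  {"dx": 0, "dy": -0.0024, "dz": -5e-05, "roll": 0, "hand": 0.015},
  {"dx": 0, "dy": -0.0032, "dz": -7e-05, "roll": 0, "hand": 0.015},
  {"dx": 0, "dy": -0.004, "dz": -9e-05, "roll": 0, "hand": 0.015},
  {"dx": 0, "dy": -0.0048, "dz": -0.0001, "roll": 0, "hand": 0.015},
  {"dx": 0, "dy": -0.0056, "dz": -0.00012, "roll": 0, "hand": 0.015},
  {"dx": 0, "dy": -0.0064, "dz": -0.00014, "roll": 0, "hand": 0.015},
  {"dx": 0, "dy": -0.0072, "dz": -0.00016, "roll": 0, "hand": 0.015},
  {"dx": 0, "dy": -0.008, "dz": -0.00018, "roll": 0, "hand": 0.015},
])

```text
time: 16.73
ee_pos: [0.5588, 0.0312, 0.2863]
tcp_rot: [179.6, 0.4, -167.0]
wrist_force: [-4.3, 1.4, 11.4]
opening: 0.0269
```

```bash
python3 -c "
from h import *
st()"
```

```text
t 16.7333 TCP [0.5588 0.0312 0.2863] rot [ 179.61    0.38 -167.05] hx,hy mm 0.2 64.9 F [-4.3   1.4  11.42] T [0.446 0.938 0.038] open 0.0269
```

drive_tool([
  {"dx": 0, "dy": -0.0009, "dz": 0, "roll": 0, "hand": 0.015},
  {"dx": 5e-05, "dy": -0.0018, "dz": -2e-05, "roll": 0, "hand": 0.015},
  {"dx": 0.0001, "dy": -0.0027, "dz": -4e-05, "roll": 0, "hand": 0.015},
  {"dx": 0.0001, "dy": -0.0036, "dz": -6e-05, "roll": 0, "hand": 0.015},
  {"dx": 0.00015, "dy": -0.0045, "dz": -8e-05, "roll": 0, "hand": 0.015},
  {"dx": 0.00015, "dy": -0.0054, "dz": -0.0001, "roll": 0, "hand": 0.015},
  {"dx": 0.0002, "dy": -0.0063, "dz": -0.00012, "roll": 0, "hand": 0.015},
  {"dx": 0.0002, "dy": -0.0072, "dz": -0.00014, "roll": 0, "hand": 0.015},
  {"dx": 0.00025, "dy": -0.0081, "dz": -0.00016, "roll": 0, "hand": 0.015},
  {"dx": 0.00025, "dy": -0.009, "dz": -0.00018, "roll": 0, "hand": 0.015},
  {"dx": 0.0003, "dy": -0.0099, "dz": -0.0002, "roll": 0, "hand": 0.015},
  {"dx": 0.0003, "dy": -0.0108, "dz": -0.00022, "roll": 0, "hand": 0.015},
  {"dx": 0.00035, "dy": -0.0117, "dz": -0.00024, "roll": 0, "hand": 0.015},
  {"dx": 0.00035, "dy": -0.0126, "dz": -0.00026, "roll": 0, "hand": 0.015},
  {"dx": 0.0004, "dy": -0.0135, "dz": -0.00028, "roll": 0, "hand": 0.015},
  {"dx": 0.0004, "dy": -0.0144, "dz": -0.0003, "roll": 0, "hand": 0.015},
])

```text
time: 18.07
ee_pos: [0.5619, 0.0168, 0.2866]
tcp_rot: [179.7, 0.4, -167.1]
wrist_force: [-1.8, 0.8, 10.7]
opening: 0.0271
```

```bash
python3 -c "
from h import *
st()"
```

```text
t 18.0667 TCP [0.5619 0.0168 0.2866] rot [ 179.67    0.42 -167.06] hx,hy mm -0.1 50.2 F [-1.85  0.77 10.73] T [0.002 0.587 0.091] open 0.0271
```

drive_tool([
  {"dx": 0, "dy": -0.0009, "dz": 5e-05, "roll": 0, "hand": 0.015},
  {"dx": 5e-05, "dy": -0.0018, "dz": 5e-05, "roll": 0, "hand": 0.015},
  {"dx": 0.0001, "dy": -0.0027, "dz": 4e-05, "roll": 0, "hand": 0.015},
  {"dx": 0.0001, "dy": -0.0036, "dz": 2e-05, "roll": 0, "hand": 0.015},
  {"dx": 0.00015, "dy": -0.0045, "dz": 0, "roll": 0, "hand": 0.015},
  {"dx": 0.00015, "dy": -0.0054, "dz": -2e-05, "roll": 0, "hand": 0.015},
  {"dx": 0.0002, "dy": -0.0063, "dz": -4e-05, "roll": 0, "hand": 0.015},
  {"dx": 0.0002, "dy": -0.0072, "dz": -6e-05, "roll": 0, "hand": 0.015},
  {"dx": 0.00025, "dy": -0.0081, "dz": -8e-05, "roll": 0, "hand": 0.015},
  {"dx": 0.00025, "dy": -0.009, "dz": -0.0001, "roll": 0, "hand": 0.015},
  {"dx": 0.0003, "dy": -0.0099, "dz": -0.00012, "roll": 0, "hand": 0.015},
  {"dx": 0.0003, "dy": -0.0108, "dz": -0.00014, "roll": 0, "hand": 0.015},
  {"dx": 0.00035, "dy": -0.0117, "dz": -0.00016, "roll": 0, "hand": 0.015},
  {"dx": 0.00035, "dy": -0.0126, "dz": -0.00018, "roll": 0, "hand": 0.015},
  {"dx": 0.0004, "dy": -0.0135, "dz": -0.0002, "roll": 0, "hand": 0.015},
  {"dx": 0.0004, "dy": -0.0144, "dz": -0.00022, "roll": 0, "hand": 0.015},
  {"dx": 0.0004, "dy": -0.0153, "dz": -0.00024, "roll": 0, "hand": 0.015},
  {"dx": 0.00045, "dy": -0.0162, "dz": -0.00026, "roll": 0, "hand": 0.015},
  {"dx": 0.00045, "dy": -0.0171, "dz": -0.00028, "roll": 0, "hand": 0.015},
  {"dx": 0.0005, "dy": -0.018, "dz": -0.0003, "roll": 0, "hand": 0.015},
])

```text
time: 19.73
ee_pos: [0.5656, -0.0008, 0.2869]
tcp_rot: [179.7, 0.5, -167.1]
wrist_force: [-0.6, 0.6, 10.1]
opening: 0.0271
```

```bash
python3 -c "
from h import *
st()"
```

```text
t 19.7333 TCP [ 0.5656 -0.0008  0.2869] rot [ 179.68    0.46 -167.06] hx,hy mm -0.5 32.2 F [-0.64  0.55 10.09] T [0.146 0.253 0.148] open 0.0271
```

drive_tool([
  {"dx": 0, "dy": -0.0009, "dz": 0.0001, "roll": 0, "hand": 0.015},
  {"dx": 0, "dy": -0.0018, "dz": 0.0002, "roll": 0, "hand": 0.015},
  {"dx": 0, "dy": -0.0027, "dz": 0.0002, "roll": 0, "hand": 0.015},
  {"dx": 0, "dy": -0.0036, "dz": 0.0002, "roll": 0, "hand": 0.015},
  {"dx": 0, "dy": -0.0045, "dz": 0.00018, "roll": 0, "hand": 0.015},
  {"dx": 0, "dy": -0.0054, "dz": 0.00016, "roll": 0, "hand": 0.015},
  {"dx": 0, "dy": -0.0063, "dz": 0.00014, "roll": 0, "hand": 0.015},
  {"dx": 0, "dy": -0.0072, "dz": 0.00012, "roll": 0, "hand": 0.015},
  {"dx": 0, "dy": -0.0081, "dz": 0.0001, "roll": 0, "hand": 0.015},
  {"dx": 0, "dy": -0.009, "dz": 8e-05, "roll": 0, "hand": 0.015},
  {"dx": 0, "dy": -0.0099, "dz": 6e-05, "roll": 0, "hand": 0.015},
  {"dx": 0, "dy": -0.0108, "dz": 4e-05, "roll": 0, "hand": 0.015},
  {"dx": 0, "dy": -0.0117, "dz": 2e-05, "roll": 0, "hand": 0.015},
  {"dx": 0, "dy": -0.0126, "dz": 0, "roll": 0, "hand": 0.015},
  {"dx": 0, "dy": -0.0135, "dz": -2e-05, "roll": 0, "hand": 0.015},
  {"dx": 0, "dy": -0.0144, "dz": -4e-05, "roll": 0, "hand": 0.015},
  {"dx": 0, "dy": -0.0153, "dz": -6e-05, "roll": 0, "hand": 0.015},
  {"dx": 0, "dy": -0.0162, "dz": -8e-05, "roll": 0, "hand": 0.015},
  {"dx": 0, "dy": -0.0171, "dz": -0.0001, "roll": 0, "hand": 0.015},
  {"dx": 0, "dy": -0.018, "dz": -0.00012, "roll": 0, "hand": 0.015},
])

```text
time: 21.4
ee_pos: [0.5696, -0.0179, 0.287]
tcp_rot: [179.6, 0.5, -167.0]
wrist_force: [-1.1, 2.7, 10.7]
opening: 0.0271
```

```bash
python3 -c "
from h import *
st()"
```

```text
t 21.4 TCP [ 0.5696 -0.0179  0.287 ] rot [ 179.6     0.47 -167.03] hx,hy mm -0.6 14.7 F [-1.07  2.7  10.67] T [0.814 0.373 0.109] open 0.0271
```

drive_tool([
  {"dx": 0, "dy": -0.0009, "dz": 5e-05, "roll": 0, "hand": 0.015},
  {"dx": 0, "dy": -0.0018, "dz": 7e-05, "roll": 0, "hand": 0.015},
  {"dx": 0, "dy": -0.0027, "dz": 6e-05, "roll": 0, "hand": 0.015},
  {"dx": 0, "dy": -0.0036, "dz": 4e-05, "roll": 0, "hand": 0.015},
  {"dx": 0, "dy": -0.0045, "dz": 2e-05, "roll": 0, "hand": 0.015},
  {"dx": 0, "dy": -0.0054, "dz": 0, "roll": 0, "hand": 0.015},
  {"dx": 0, "dy": -0.0063, "dz": -2e-05, "roll": 0, "hand": 0.015},
  {"dx": 0, "dy": -0.0072, "dz": -4e-05, "roll": 0, "hand": 0.015},
  {"dx": 0, "dy": -0.0081, "dz": -6e-05, "roll": 0, "hand": 0.015},
  {"dx": 0, "dy": -0.009, "dz": -8e-05, "roll": 0, "hand": 0.015},
  {"dx": 0, "dy": -0.0099, "dz": -0.0001, "roll": 0, "hand": 0.015},
  {"dx": 0, "dy": -0.0108, "dz": -0.00012, "roll": 0, "hand": 0.015},
  {"dx": 0, "dy": -0.0117, "dz": -0.00014, "roll": 0, "hand": 0.015},
  {"dx": 0, "dy": -0.0126, "dz": -0.00016, "roll": 0, "hand": 0.015},
  {"dx": 0, "dy": -0.0135, "dz": -0.00018, "roll": 0, "hand": 0.015},
  {"dx": 0, "dy": -0.0144, "dz": -0.0002, "roll": 0, "hand": 0.015},
  {"dx": 0, "dy": -0.0153, "dz": -0.00022, "roll": 0, "hand": 0.015},
  {"dx": 0, "dy": -0.0162, "dz": -0.00024, "roll": 0, "hand": 0.015},
  {"dx": 0, "dy": -0.0171, "dz": -0.00026, "roll": 0, "hand": 0.015},
  {"dx": 0, "dy": -0.018, "dz": -0.00028, "roll": 0, "hand": 0.015},
])

```text
time: 23.07
ee_pos: [0.5737, -0.0358, 0.2873]
tcp_rot: [179.7, 0.5, -167.1]
wrist_force: [-1.7, 2.5, 11.2]
opening: 0.0268
```

```bash
python3 -c "
from h import *
st()"
```

```text
t 23.0667 TCP [ 0.5737 -0.0358  0.2873] rot [ 179.66    0.48 -167.06] hx,hy mm -0.7 -3.7 F [-1.67  2.49 11.18] T [1.004 0.462 0.   ] open 0.0268
```

15 N at mid-row; continuing with the same slope.

drive_tool([
  {"dx": 0, "dy": -0.0009, "dz": -2e-05, "roll": 0, "hand": 0.015},
  {"dx": 0, "dy": -0.0018, "dz": -4e-05, "roll": 0, "hand": 0.015},
  {"dx": 0, "dy": -0.0027, "dz": -6e-05, "roll": 0, "hand": 0.015},
  {"dx": 0, "dy": -0.0036, "dz": -8e-05, "roll": 0, "hand": 0.015},
  {"dx": 0, "dy": -0.0045, "dz": -0.0001, "roll": 0, "hand": 0.015},
  {"dx": 0, "dy": -0.0054, "dz": -0.00012, "roll": 0, "hand": 0.015},
  {"dx": 0, "dy": -0.0063, "dz": -0.00014, "roll": 0, "hand": 0.015},
  {"dx": 0, "dy": -0.0072, "dz": -0.00016, "roll": 0, "hand": 0.015},
  {"dx": 0, "dy": -0.0081, "dz": -0.00018, "roll": 0, "hand": 0.015},
  {"dx": 0, "dy": -0.009, "dz": -0.0002, "roll": 0, "hand": 0.015},
  {"dx": 0, "dy": -0.0099, "dz": -0.00022, "roll": 0, "hand": 0.015},
  {"dx": 0, "dy": -0.0108, "dz": -0.00024, "roll": 0, "hand": 0.015},
  {"dx": 0, "dy": -0.0117, "dz": -0.00026, "roll": 0, "hand": 0.015},
  {"dx": 0, "dy": -0.0126, "dz": -0.00028, "roll": 0, "hand": 0.015},
  {"dx": 0, "dy": -0.0135, "dz": -0.0003, "roll": 0, "hand": 0.015},
  {"dx": 0, "dy": -0.0144, "dz": -0.00032, "roll": 0, "hand": 0.015},
  {"dx": 0, "dy": -0.0153, "dz": -0.00034, "roll": 0, "hand": 0.015},
  {"dx": 0, "dy": -0.0162, "dz": -0.00036, "roll": 0, "hand": 0.015},
  {"dx": 0, "dy": -0.0171, "dz": -0.00038, "roll": 0, "hand": 0.015},
  {"dx": 0, "dy": -0.018, "dz": -0.0004, "roll": 0, "hand": 0.015},
])

```text
time: 24.73
ee_pos: [0.5777, -0.0535, 0.2876]
tcp_rot: [179.7, 0.5, -167.1]
wrist_force: [-0.6, 0.2, 10.9]
opening: 0.027
```

```bash
python3 -c "
from h import *
st()"
```

```text
t 24.7333 TCP [ 0.5777 -0.0535  0.2876] rot [ 179.7     0.48 -167.06] hx,hy mm -0.8 -21.9 F [-0.58  0.25 10.87] T [0.087 0.201 0.072] open 0.027
```

drive_tool([
  {"dx": 0, "dy": -0.0009, "dz": 0, "roll": 0, "hand": 0.015},
  {"dx": 0, "dy": -0.0018, "dz": -2e-05, "roll": 0, "hand": 0.015},
  {"dx": 0, "dy": -0.0027, "dz": -4e-05, "roll": 0, "hand": 0.015},
  {"dx": 0, "dy": -0.0036, "dz": -6e-05, "roll": 0, "hand": 0.015},
  {"dx": 0, "dy": -0.0045, "dz": -8e-05, "roll": 0, "hand": 0.015},
  {"dx": 0, "dy": -0.0054, "dz": -0.0001, "roll": 0, "hand": 0.015},
  {"dx": 0, "dy": -0.0063, "dz": -0.00012, "roll": 0, "hand": 0.015},
  {"dx": 0, "dy": -0.0072, "dz": -0.00014, "roll": 0, "hand": 0.015},
  {"dx": 0, "dy": -0.0081, "dz": -0.00016, "roll": 0, "hand": 0.015},
  {"dx": 0, "dy": -0.009, "dz": -0.00018, "roll": 0, "hand": 0.015},
  {"dx": 0, "dy": -0.0099, "dz": -0.0002, "roll": 0, "hand": 0.015},
  {"dx": 0, "dy": -0.0108, "dz": -0.00022, "roll": 0, "hand": 0.015},
  {"dx": 0, "dy": -0.0117, "dz": -0.00024, "roll": 0, "hand": 0.015},
  {"dx": 0, "dy": -0.0126, "dz": -0.00026, "roll": 0, "hand": 0.015},
  {"dx": 0, "dy": -0.0135, "dz": -0.00028, "roll": 0, "hand": 0.015},
  {"dx": 0, "dy": -0.0144, "dz": -0.0003, "roll": 0, "hand": 0.015},
  {"dx": 0, "dy": -0.0153, "dz": -0.00032, "roll": 0, "hand": 0.015},
  {"dx": 0, "dy": -0.0162, "dz": -0.00034, "roll": 0, "hand": 0.015},
  {"dx": 0, "dy": -0.0171, "dz": -0.00036, "roll": 0, "hand": 0.015},
  {"dx": 0, "dy": -0.018, "dz": -0.00038, "roll": 0, "hand": 0.015},
])

```text
time: 26.4
ee_pos: [0.5817, -0.0708, 0.2879]
tcp_rot: [179.7, 0.5, -167.0]
wrist_force: [-0.7, 1.3, 11.2]
opening: 0.0273
```

```bash
python3 -c "
from h import *
st()"
```

```text
t 26.4 TCP [ 0.5817 -0.0708  0.2879] rot [ 179.67    0.48 -167.05] hx,hy mm -0.9 -39.6 F [-0.69  1.34 11.2 ] T [0.472 0.294 0.066] open 0.0273
```

drive_tool([
  {"dx": 0, "dy": -0.0009, "dz": -1e-05, "roll": 0, "hand": 0.015},
  {"dx": 0, "dy": -0.0018, "dz": -3e-05, "roll": 0, "hand": 0.015},
  {"dx": 0, "dy": -0.0027, "dz": -5e-05, "roll": 0, "hand": 0.015},
  {"dx": 0, "dy": -0.0036, "dz": -7e-05, "roll": 0, "hand": 0.015},
  {"dx": 0, "dy": -0.0045, "dz": -9e-05, "roll": 0, "hand": 0.015},
  {"dx": 0, "dy": -0.0054, "dz": -0.00011, "roll": 0, "hand": 0.015},
  {"dx": 0, "dy": -0.0063, "dz": -0.00013, "roll": 0, "hand": 0.015},
  {"dx": 0, "dy": -0.0072, "dz": -0.00015, "roll": 0, "hand": 0.015},
  {"dx": 0, "dy": -0.0081, "dz": -0.00017, "roll": 0, "hand": 0.015},
  {"dx": 0, "dy": -0.009, "dz": -0.00019, "roll": 0, "hand": 0.015},
  {"dx": 0, "dy": -0.0099, "dz": -0.00021, "roll": 0, "hand": 0.015},
  {"dx": 0, "dy": -0.0108, "dz": -0.00023, "roll": 0, "hand": 0.015},
  {"dx": 0, "dy": -0.0117, "dz": -0.00025, "roll": 0, "hand": 0.015},
  {"dx": 0, "dy": -0.0126, "dz": -0.00027, "roll": 0, "hand": 0.015},
  {"dx": 0, "dy": -0.0135, "dz": -0.00029, "roll": 0, "hand": 0.015},
  {"dx": 0, "dy": -0.0144, "dz": -0.00031, "roll": 0, "hand": 0.015},
  {"dx": 0, "dy": -0.0153, "dz": -0.00033, "roll": 0, "hand": 0.015},
  {"dx": 0, "dy": -0.0162, "dz": -0.00035, "roll": 0, "hand": 0.015},
  {"dx": 0, "dy": -0.0171, "dz": -0.00037, "roll": 0, "hand": 0.015},
  {"dx": 0, "dy": -0.018, "dz": -0.00039, "roll": 0, "hand": 0.015},
])

```text
time: 28.07
ee_pos: [0.5856, -0.0878, 0.2881]
tcp_rot: [179.5, 0.5, -167.0]
wrist_force: [-2.2, 8.9, 12.0]
opening: 0.0269
```

```bash
python3 -c "
from h import *
st()"
```

```text
t 28.0667 TCP [ 0.5856 -0.0878  0.2881] rot [ 179.54    0.47 -167.02] hx,hy mm -1.0 -57.1 F [-2.16  8.88 11.96] T [2.015 0.636 0.047] open 0.0269
```

drive_tool([
  {"dx": 0, "dy": -0.0006, "dz": -1e-05, "roll": 0, "hand": 0.015},
  {"dx": 0, "dy": -0.0012, "dz": -3e-05, "roll": 0, "hand": 0.015},
  {"dx": 0, "dy": -0.0018, "dz": -4e-05, "roll": 0, "hand": 0.015},
  {"dx": 0, "dy": -0.0025, "dz": -6e-05, "roll": 0, "hand": 0.015},
  {"dx": 0, "dy": -0.0032, "dz": -7e-05, "roll": 0, "hand": 0.015},
  {"dx": 0, "dy": -0.004, "dz": -9e-05, "roll": 0, "hand": 0.015},
  {"dx": 0, "dy": -0.0048, "dz": -0.00011, "roll": 0, "hand": 0.015},
  {"dx": 0, "dy": -0.0056, "dz": -0.00013, "roll": 0, "hand": 0.015},
  {"dx": 0, "dy": -0.0064, "dz": -0.00015, "roll": 0, "hand": 0.015},
  {"dx": 0, "dy": -0.0072, "dz": -0.00017, "roll": 0, "hand": 0.015},
  {"dx": 0, "dy": -0.008, "dz": -0.00018, "roll": 0, "hand": 0.015},
  {"dx": 0, "dy": -0.0088, "dz": -0.0002, "roll": 0, "hand": 0.015},
  {"dx": 0, "dy": -0.0096, "dz": -0.00021, "roll": 0, "hand": 0.015},
  {"dx": 0, "dy": -0.0104, "dz": -0.00023, "roll": 0, "hand": 0.015},
  {"dx": 0, "dy": -0.0112, "dz": -0.00025, "roll": 0, "hand": 0.015},
  {"dx": 0, "dy": -0.012, "dz": -0.00026, "roll": 0, "hand": 0.015},
  {"dx": 0, "dy": -0.0128, "dz": -0.00028, "roll": 0, "hand": 0.015},
  {"dx": 0, "dy": -0.0136, "dz": -0.0003, "roll": 0, "hand": 0.015},
  {"dx": 0, "dy": -0.0144, "dz": -0.00032, "roll": 0, "hand": 0.015},
  {"dx": 0, "dy": -0.0152, "dz": -0.00033, "roll": 0, "hand": 0.015},
])

```text
time: 29.73
ee_pos: [0.5892, -0.1034, 0.2885]
tcp_rot: [179.7, 0.5, -167.1]
wrist_force: [-0.6, 0.8, 11.1]
opening: 0.0271
```

```bash
python3 -c "
from h import *
st()"
```

```text
t 29.7333 TCP [ 0.5892 -0.1034  0.2885] rot [ 179.72    0.48 -167.06] hx,hy mm -1.1 -73.1 F [-0.61  0.79 11.06] T [0.187 0.228 0.046] open 0.0271
```

drive_tool([
  {"dx": 0, "dy": -0.0009, "dz": -1e-05, "roll": 0, "hand": 0.015},
  {"dx": 0, "dy": -0.0018, "dz": -3e-05, "roll": 0, "hand": 0.015},
  {"dx": 0, "dy": -0.0027, "dz": -5e-05, "roll": 0, "hand": 0.015},
  {"dx": 0, "dy": -0.0036, "dz": -7e-05, "roll": 0, "hand": 0.015},
  {"dx": 0, "dy": -0.0045, "dz": -9e-05, "roll": 0, "hand": 0.015},
  {"dx": 0, "dy": -0.0054, "dz": -0.00011, "roll": 0, "hand": 0.015},
  {"dx": 0, "dy": -0.0063, "dz": -0.00013, "roll": 0, "hand": 0.015},
  {"dx": 0, "dy": -0.0072, "dz": -0.00015, "roll": 0, "hand": 0.015},
  {"dx": 0, "dy": -0.0081, "dz": -0.00017, "roll": 0, "hand": 0.015},
  {"dx": 0, "dy": -0.009, "dz": -0.00019, "roll": 0, "hand": 0.015},
  {"dx": 0, "dy": -0.0099, "dz": -0.00021, "roll": 0, "hand": 0.015},
  {"dx": 0, "dy": -0.0108, "dz": -0.00023, "roll": 0, "hand": 0.015},
  {"dx": 0, "dy": -0.0117, "dz": -0.00025, "roll": 0, "hand": 0.015},
  {"dx": 0, "dy": -0.0117, "dz": -0.00025, "roll": 0, "hand": 0.015},
  {"dx": 0, "dy": -0.0117, "dz": -0.00025, "roll": 0, "hand": 0.015},
])

```text
time: 30.98
ee_pos: [0.5918, -0.1149, 0.2887]
tcp_rot: [179.7, 0.5, -167.1]
wrist_force: [-1.1, -0.1, 11.3]
opening: 0.0271
```

```bash
python3 -c "
from h import *
st()"
```

```text
t 30.9833 TCP [ 0.5918 -0.1149  0.2887] rot [ 179.74    0.48 -167.07] hx,hy mm -1.1 -84.9 F [-1.07 -0.11 11.34] T [-0.009  0.16   0.089] open 0.0271
```

drive_tool([
  {"dx": 0, "dy": 0, "dz": -0.003, "roll": 0, "hand": 0.015},
  {"dx": 0, "dy": 0, "dz": -0.01, "roll": 0, "hand": 0.015},
  {"dx": 0, "dy": 0, "dz": -0.025, "roll": 0, "hand": 0.015},
  {"dx": 0, "dy": 0.01, "dz": -0.045, "roll": 0, "hand": 0.015},
  {"dx": 0, "dy": 0.04, "dz": -0.06, "roll": 0, "hand": 0.015},
  {"dx": 0, "dy": 0.08, "dz": -0.065, "roll": 0, "hand": 0.015},
  {"dx": 0, "dy": 0.12, "dz": -0.065, "roll": 0, "hand": 0.015},
  {"dx": 0, "dy": 0.16, "dz": -0.065, "roll": 0, "hand": 0.015},
  {"dx": 0, "dy": 0.2, "dz": -0.065, "roll": 0, "hand": 0.015},
  {"dx": 0, "dy": 0.23, "dz": -0.065, "roll": 0, "hand": 0.015},
  {"dx": 0, "dy": 0.24, "dz": -0.065, "roll": 0, "hand": 0.015},
  {"dx": 0, "dy": 0.24, "dz": -0.065, "roll": 0, "hand": 0.015},
  {"dx": 0, "dy": 0.24, "dz": -0.065, "roll": 0, "hand": 0.015},
])

```text
time: 32.07
ee_pos: [0.5374, 0.1189, 0.3526]
tcp_rot: [179.7, 0.2, -167.0]
wrist_force: [-0.1, -1.5, -4.1]
opening: 0.027
```

```bash
python3 - <<'E'
from h import *
o=st()
ey=np.array([-np.sin(hy),np.cos(hy)]); ex=np.array([np.cos(hy),np.sin(hy)])
for n in ("wrist","side","scene"):
    c=bot.camera(n); w=cloud(c); f=c["frame"].astype(int); cv2.imwrite(f"pics/{n}4.png",c["frame"][...,::-1])
    a=(w[...,:2]-H)@ex; b=(w[...,:2]-H)@ey; ok=(w[...,2]>.03)&(w[...,2]<.055)&(f.max(-1)-f.min(-1)>80)
    print(n,"strip z rel flush mm:",[(1e3*(np.median(w[...,2][s])-(.0392-.016*(k-3)*.026))).round(1) if (s:=ok&(abs(a)<.03)&(abs(b-(k-3)*.026)<.008)).sum()>5 else None for k in range(7)])
    r=(abs(a)<.045)&(abs(a)>.040)&(abs(w[...,2]-.04)<.012)
    print(" rim z",[(1e3*np.median(w[...,2][s])).round(1) if (s:=r&(abs(b-y)<.012)).sum()>3 else None for y in (-.078,0,.078)])
E
```

```text
t 32.0667 TCP [0.5374 0.1189 0.3526] rot [ 179.67    0.21 -166.99] hx,hy mm -0.6 155.2 F [-0.06 -1.47 -4.11] T [-0.05  -0.008  0.028] open 0.027
wrist strip z rel flush mm: [np.float64(-0.1), np.float64(-0.1), np.float64(-0.1), np.float64(-0.1), np.float64(-0.1), np.float64(-0.1), np.float64(-0.1)]
 rim z [np.float64(40.6), np.float64(39.3), np.float64(38.0)]
side strip z rel flush mm: [np.float64(-0.9), None, None, None, None, None, None]
 rim z [np.float64(39.4), None, np.float64(36.6)]
scene strip z rel flush mm: [np.float64(2.4), np.float64(2.0), np.float64(2.0), np.float64(1.8), np.float64(2.3), np.float64(2.3), np.float64(2.0)]
 rim z [np.float64(42.8), np.float64(41.4), np.float64(40.3)]
```

View pics/wrist4.png

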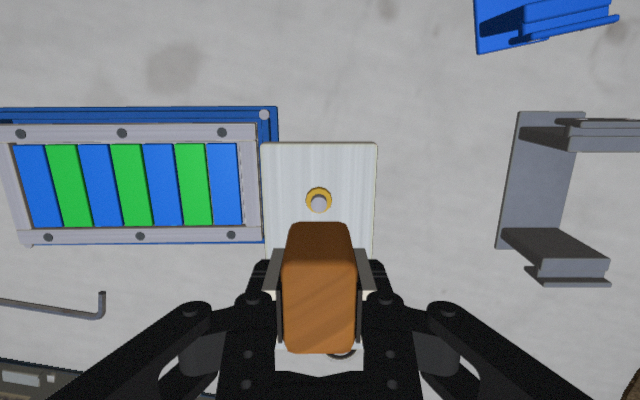

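The strips and the plate rim read the same level to about 0.1 mm, and the picture shows all seven strips lying flush. The empty grey rest is at (555,200). Next the roller goes back.

drive_tool([
  {"dx": -0.0015, "dy": 0.03, "dz": 0, "roll": 0, "hand": 0.015},
  {"dx": -0.003, "dy": 0.065, "dz": 0, "roll": 0, "hand": 0.015},
  {"dx": -0.0045, "dy": 0.1, "dz": 0, "roll": 0, "hand": 0.015},
  {"dx": -0.006, "dy": 0.135, "dz": 0, "roll": 0, "hand": 0.015},
  {"dx": -0.0075, "dy": 0.17, "dz": 0, "roll": 0, "hand": 0.015},
  {"dx": -0.009, "dy": 0.2, "dz": 0, "roll": 0, "hand": 0.015},
  {"dx": -0.0095, "dy": 0.2117, "dz": 0, "roll": 0, "hand": 0.015},
  {"dx": -0.0095, "dy": 0.2117, "dz": 0, "roll": 0, "hand": 0.015},
  {"dx": -0.0095, "dy": 0.2117, "dz": 0, "roll": 0, "hand": 0.015},
  {"dx": -0.0095, "dy": 0.2117, "dz": 0, "roll": 0, "hand": 0.015},
])

```text
time: 33.05
ee_pos: [0.5, 0.3258, 0.3542]
tcp_rot: [179.7, 0.2, -167.2]
wrist_force: [-0.7, -0.7, -3.7]
opening: 0.0269
```

```bash
python3 - <<'E'
from h import *
o=st(); d=np.array([.49897,.3274,.2625])-o["ee_pos"]; print(totool(d))
c=bot.camera("side"); cv2.imwrite("pics/side5.png",cv2.resize(c["frame"][190:330,220:400,::-1],None,fx=4,fy=4,interpolation=cv2.INTER_CUBIC))
c=bot.camera("wrist"); w=cloud(c); s=(w[...,2]>.13)&(w[...,2]<.2)&(w[...,1]>.27)&(w[...,1]<.38); s[270:]=0
s&=(c["frame"].min(-1)>120); p=w[s]; print(len(p),cv2.minAreaRect((p[:,:2]*1000).astype(np.float32)),np.percentile(p[:,2],[5,50,95]))
E
```

```text
t 33.05 TCP [0.5    0.3258 0.3542] rot [ 179.68    0.25 -167.16] hx,hy mm 10.4 365.1 F [-0.71 -0.66 -3.71] T [-0.062 -0.028 -0.032] open 0.0269
[0.001  0.0013 0.0918]
9969 ((473.2279968261719, 321.7874755859375), (56.21275329589844, 52.218658447265625), 12.834338188171387) [0.17225419 0.1733926  0.17454456]
```

View pics/side5.png

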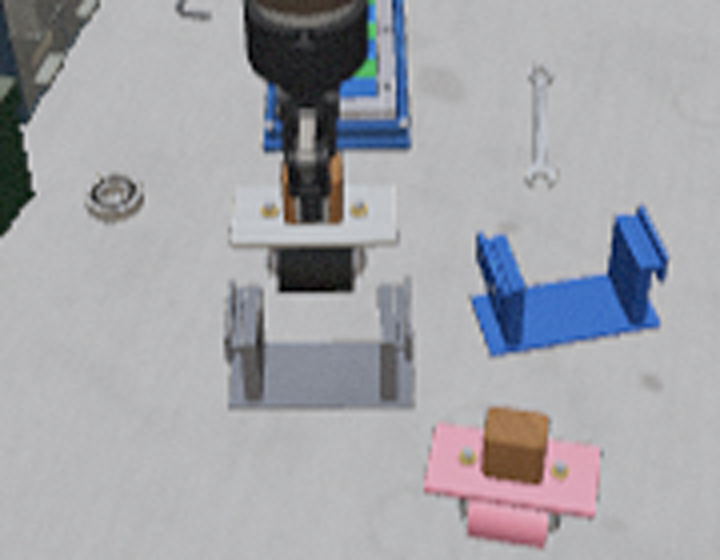

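The side crop shows the roller squarely above the grey rest, with the drum at (315,270) between the uprights at (245,340) and (395,340). The plate centre in the wrist depth is within 1 mm of where it stood originally.

drive_tool([
  {"dx": 0.001, "dy": 0.0013, "dz": 0.01, "roll": 0, "hand": 0.015},
  {"dx": 0.001, "dy": 0.0013, "dz": 0.025, "roll": 0, "hand": 0.015},
  {"dx": 0.001, "dy": 0.0013, "dz": 0.04, "roll": 0, "hand": 0.015},
  {"dx": 0.001, "dy": 0.0013, "dz": 0.055, "roll": 0, "hand": 0.015},
  {"dx": 0.001, "dy": 0.0013, "dz": 0.068, "roll": 0, "hand": 0.015},
  {"dx": 0.001, "dy": 0.0013, "dz": 0.076, "roll": 0, "hand": 0.015},
  {"dx": 0.001, "dy": 0.0013, "dz": 0.08, "roll": 0, "hand": 0.015},
  {"dx": 0.001, "dy": 0.0013, "dz": 0.08, "roll": 0, "hand": 0.015},
  {"dx": 0.001, "dy": 0.0013, "dz": 0.08, "roll": 0, "hand": 0.015},
])

```text
time: 33.9
ee_pos: [0.4985, 0.3287, 0.2748]
tcp_rot: [179.6, 0.3, -167.1]
wrist_force: [-0.1, -0.4, -3.1]
opening: 0.0266
```

```bash
python3 - <<'E'
from h import *
o=st(); d=np.array([.49897,.3274,.2615])-o["ee_pos"]; print(totool(d))
E
```

```text
t 33.9 TCP [0.4985 0.3287 0.2748] rot [ 179.64    0.3  -167.08] hx,hy mm 9.6 368.3 F [-0.08 -0.41 -3.05] T [0.015 0.007 0.013] open 0.0266
[-0.0001 -0.0015  0.0133]
```

drive_tool([
  {"dx": 0, "dy": -0.001, "dz": 0.003, "roll": 0, "hand": 0.015},
  {"dx": 0, "dy": -0.0013, "dz": 0.006, "roll": 0, "hand": 0.015},
  {"dx": 0, "dy": -0.0013, "dz": 0.009, "roll": 0, "hand": 0.015},
  {"dx": 0, "dy": -0.0013, "dz": 0.011, "roll": 0, "hand": 0.015},
  {"dx": 0, "dy": -0.0013, "dz": 0.0125, "roll": 0, "hand": 0.015},
  {"dx": 0, "dy": -0.0013, "dz": 0.013, "roll": 0, "hand": 0.015},
  {"dx": 0, "dy": -0.0013, "dz": 0.013, "roll": 0, "hand": 0.015},
  {"dx": 0, "dy": -0.0013, "dz": 0.013, "roll": 0, "hand": 0.015},
])

```text
time: 34.57
ee_pos: [0.4987, 0.3276, 0.2614]
tcp_rot: [179.6, 0.3, -167.1]
wrist_force: [-2.1, -0.7, -3.2]
opening: 0.0271
```

```bash
python3 -c "
from h import *
st()"
```

```text
t 34.5667 TCP [0.4987 0.3276 0.2614] rot [ 179.65    0.27 -167.07] hx,hy mm 9.6 367.2 F [-2.13 -0.67 -3.19] T [ 0.012  0.019 -0.067] open 0.0271
```

drive_tool([
  {"dx": 0, "dy": 0, "dz": 0.0005, "roll": 0, "hand": 0.015},
  {"dx": 0, "dy": 0, "dz": 0.0005, "roll": 0, "hand": 0.015},
  {"dx": 0, "dy": 0, "dz": 0.0005, "roll": 0, "hand": 0.03},
  {"dx": 0, "dy": 0, "dz": 0.0005, "roll": 0, "hand": 0.045},
  {"dx": 0, "dy": 0, "dz": 0.0005, "roll": 0, "hand": 0.07},
  {"dx": 0, "dy": 0, "dz": 0.0005, "roll": 0, "hand": 0.085},
  {"dx": 0, "dy": 0, "dz": 0.0005, "roll": 0, "hand": 0.085},
  {"dx": 0, "dy": 0, "dz": 0.0005, "roll": 0, "hand": 0.085},
  {"dx": 0, "dy": 0, "dz": 0.0005, "roll": 0, "hand": 0.085},
  {"dx": 0, "dy": 0, "dz": 0.0005, "roll": 0, "hand": 0.085},
])

```text
time: 35.4
ee_pos: [0.4987, 0.3275, 0.2608]
tcp_rot: [179.6, 0.3, -167.1]
wrist_force: [-0.0, -0.8, -0.6]
opening: 0.085
```

drive_tool([
  {"dx": 0, "dy": 0, "dz": -0.01, "roll": 0, "hand": 0.085},
  {"dx": 0, "dy": 0, "dz": -0.03, "roll": 0, "hand": 0.085},
  {"dx": 0, "dy": 0, "dz": -0.06, "roll": 0, "hand": 0.085},
  {"dx": 0, "dy": 0, "dz": -0.09, "roll": 0, "hand": 0.085},
  {"dx": 0, "dy": -0.02, "dz": -0.12, "roll": 0, "hand": 0.085},
  {"dx": 0, "dy": -0.037, "dz": -0.143, "roll": 0, "hand": 0.085},
  {"dx": 0, "dy": -0.037, "dz": -0.143, "roll": 0, "hand": 0.085},
  {"dx": 0, "dy": -0.037, "dz": -0.143, "roll": 0, "hand": 0.085},
  {"dx": 0, "dy": -0.037, "dz": -0.143, "roll": 0, "hand": 0.085},
])

```text
time: 36.15
ee_pos: [0.5065, 0.2905, 0.4035]
tcp_rot: [179.6, 0.3, -167.1]
wrist_force: [0.8, -0.6, -0.2]
opening: 0.0851
```

```bash
python3 - <<'E'
from h import *
o=st()
c=bot.camera("wrist"); cv2.imwrite("pics/wrist6.png",c["frame"][...,::-1]); w=cloud(c)
g=(w[...,1]>.25)&(w[...,0]>.42)&(w[...,0]<.58); g[270:]=0
for a,b in ((.118,.135),(.076,.084)):
    p=w[g&(w[...,2]>a)&(w[...,2]<b)]; print(len(p),cv2.minAreaRect((p[:,:2]*1000).astype(np.float32)),np.median(p[:,2]))
s=g&(w[...,2]>.076)&(w[...,2]<.084); p=w[s]; k=np.linalg.lstsq(np.c_[p[:,:2],np.ones(len(p))],p[:,2],rcond=None)[0]; print("tilt",k[:2])
E
```

```text
t 36.15 TCP [0.5065 0.2905 0.4035] rot [ 179.64    0.26 -167.09] hx,hy mm 8.7 329.3 F [ 0.81 -0.64 -0.22] T [-0.014  0.01   0.   ] open 0.0851
1771 ((497.4507141113281, 329.5589904785156), (38.693267822265625, 28.07231330871582), 12.919976234436035) 0.1237964114894435
5542 ((498.7990417480469, 327.9145202636719), (130.93740844726562, 56.765472412109375), 12.496950149536133) 0.08008128001456803
tilt [-0.0011797   0.00104446]
```

View pics/wrist6.png

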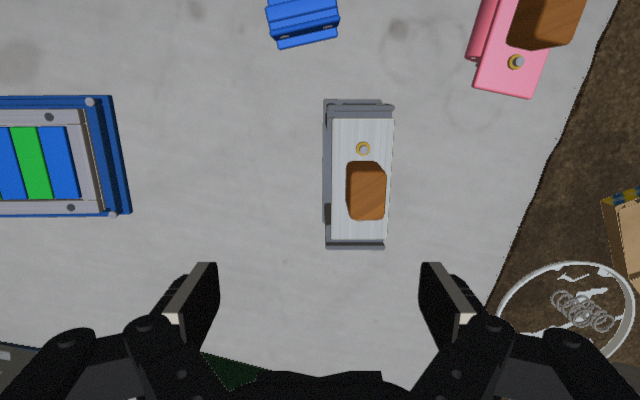

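The roller stands level and square in the grey rest at (360,180). It sits about 2–3 mm from its original spot, with its top at the same height, and the gripper is clear.

```bash
python3 -c "
from h import *
print(bot.job_done())"
```

```text
the job is handed in; nothing more can be done
None
```

I rolled all seven strips flush, stood the roller back in its rest, let go, and handed the job in at about 36 s of the 72 s allowed. No verdict is reported, so the results below are from my own readings.

**Rolling:** I lowered the drum slowly onto strip 7 and rolled to strip 1 at about 11 mm/s, following the plate's slope of about 0.016 rad. The downward push read 14–16 N all along the row. The highest total, sideways force included, was about 18 N where the drum climbed strip edges. I only sampled force between moves, with about 0.7 N of noise, so a brief peak in between would not show.

**Strips:** Afterwards the wrist camera put all seven within 0.1 mm of the plate's rim level. The other two cameras differ from it by 1–2 mm in absolute height. The scene camera gave the rim the same offset as the strips, so it agrees they are flush. The side camera could see only strip 1.

**Roller:** It stands flat in its rest (tilt about 0.002 rad) and square within about 0.5°. It is 2–3 mm from where it stood, and the gripper is clear of everything.

**What went wrong:** My first approach ran the last joint into its limit and tilted the tool by about 3.5°. I corrected that before gripping, at a cost of about 7 s.

**Bystanders:** I did not go near the piston, spanner, bearing or hex key, and the pink and blue look-alikes were left alone. I did not measure their positions again at the end.

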